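# Build two cheese towers on their serving boards

## Task

A customer has ordered two little cheese towers. On the middle of the round board stack the three round cheeses, the largest at the bottom and the smallest on top; on the middle of the square board stack the two square cheeses, the larger below. Stack them neatly, each lying flat and centred on the one beneath, and leave the little pickle jar standing where it is.

Things in the scene. Friction and masses are not known exactly. Their poses are not given: they have to be found in the camera images.
- round_large: The large round cheese: a little wheel with a plain cream rind, diameter 66 mm, 36 mm high, edges rounded 3 mm, loose, about 130 g, lying flat on the counter. Origin at the centre of its underside, z up.
- round_medium: The medium round cheese: a little wheel with a plain cream rind, diameter 52 mm, 34 mm high, edges rounded 3 mm, loose, about 80 g, lying flat on the counter. Origin at the centre of its underside, z up.
- round_small: The small round cheese: a little wheel with a plain cream rind, diameter 38 mm, 30 mm high, edges rounded 3 mm, loose, about 40 g, lying flat on the counter. Origin at the centre of its underside, z up.
- square_large: The large square cheese: a block with a plain cream rind, 62 x 62 mm, 36 mm high, edges rounded 3 mm, loose, about 150 g, lying flat on the counter. Origin at the centre of its underside, z up; x and y square to its sides.
- square_small: The small square cheese: a block with a plain cream rind, 44 x 44 mm, 32 mm high, edges rounded 3 mm, loose, about 70 g, lying flat on the counter. Origin at the centre of its underside, z up; x and y square to its sides.
- round_board: Round dark wooden serving board, diameter 120 mm, 12 mm thick, fixed to the counter. Origin at the centre of its underside, so its top is 12 mm above the origin; z up. The counter is at height 0.
- square_board: Square dark wooden serving board, 110 x 110 mm, 12 mm thick, fixed to the counter. Origin at the centre of its underside, its top 12 mm above; z up, x and y square to its sides.
- pickle_jar: Small green glass jar with a brass-coloured lid, diameter 48 mm, 62 mm high, standing loose among the cheeses; to be left alone. Origin at the centre of its underside.
Things that resemble listed ones, but are neither listed nor needed, are in the scene too. What is shaped like the round_large but pink or purple is not meant. Leave any orange or purple look-alike of the round_board alone.

How it is judged:
By the outcome, as a careful person would: the job done as asked, in the order asked, and still so for the second after the job is handed in, with the robot touching nothing.
It also fails if it takes over 128 s, if anything falls off the work surface, if the arm or the gripper's body presses on something with over 40 N, if the wrist force passes 120 N, or if a joint passes its speed limit or range.

## Robot

A 7-joint arm with a two-finger parallel gripper is mounted at the origin on the work surface. World frame = base frame: x ahead of the robot, y to its left, z up, the work surface at z = 0. Lengths are in m, angles in rad, forces in N, time in s.
With the tool pointing down it reaches from about 0.4 to 0.85 m from the base axis. Payload 4.5 kg.
Tool frame: the origin (TCP) lies at the very end of the fingers, on their centre line; the grasp point (between the pads) lies 19 mm behind it; x points along the fingers, z is the direction in which the jaws open and shut, and the axes are right-handed (so a half turn about x gives the same grasp; the last joint's range is limited). The gripper opens to 88 mm and grips with 3 to 60 N. Pads are 18 mm wide; open, the fingers measure 123 mm over their backs; the gripper's body (75 mm by 187 mm) begins 45 mm behind the grasp point.
Start: joints at [1.304, 0.689, -0.195, 1.565, 0.157, 0.902, -0.215], TCP at [0.185, -0.597, 0.239] pointing down, gripper open.
Joint ranges: [-3.01, 3.01], [-0.46, 2.08], [-1.47, 1.51], [0.13, 2.56], [-1, 4.14], [0.04, 2.09], [-2.66, 2.66]. Speed limits (rad/s): [2.57, 2.57, 3.14, 3.14, 3.14, 3.14, 3.14].

## Interface

Orientations are given as a 3x3 rotation matrix whose columns are the frame's x, y, z axes.
In Python, from cell import * gives the robot as it stands.
- The arm moves only by the tool jog_arm, never from a script. Its argument "increments" is a list of rows, each an object with "translation": the shift along the world's x, y, z in mm, a list of three; "turn": the turn about the world's z in degrees. In form: [{"translation": [x, y, z], "turn": turn}, ...]. A call has 1 to 10 rows; each row shifts and turns the commanded pose from where the row before left it; what a row does not reach is not made up. A row lasts 1/8 s, in which the tool goes at most 62.5 mm and 10.7 degrees, less where a joint would pass 70% of its speed; a pose out of reach is approached as far as the arm can. A call with a gripper value outside its range is refused whole. "grip" is the gripper's target within -1 to 1 (fully open at 1, half-way at 0, shut at -1), set as the call begins (left out, the last holds). The fingers move at their own pace and stop on an object; "squeeze" is the grip in N (left out, the last holds). Time passes only in rows, so rows that do not move let the fingers close. It gives the time, the measured TCP pose, the force and the opening at its end, in the units of the state.
- observe(): the state, without advancing time (a new reading comes with each control period).
- grab_frame(name): name is "scene" or "top"; returns a dict with "image" (400x640x3 uint8, red, green, blue), "vfov" (degrees; the focal length in pixels is half the picture's height over the tangent of half this angle, whatever the lens; pixels are square), "cx", "cy" (the principal point, pixels), "R" (3x3) and "t" (3): a world point X has camera coordinates R X + t. Camera axes: x right, y down, z forward; pixel columns grow to the right and rows downward; lengths in m; the calibration is good to about 2 mm. A picture is of the moment at which its call begins. There is no depth.
- sign_off(): hands the job in, once; it reports no verdict.
The state is a dict: "clock": time; "joint_pos": joint angles; "joint_velocities": joint speeds; "effort": joint torques, N m; "eef_pos": TCP position; "tool_rot": TCP orientation; "contact_force": force on the tool from outside, world axes, zero at the start; "torque": the same for the moment, N m; "width": finger opening in m.
Only numpy, scipy, OpenCV 4.12 (cv2) and the standard library are available. Lean on these libraries where they do the work, as an engineer would, in place of code of your own. Each camera call takes 0.05 s, during which the arm holds its last target.

## Working session

There is one attempt and no reset: what is moved stays moved. The work goes in short steps, Python scripts to look and compute and a tool call to move; the robot and the scene stay as the last step left them, time stands still between calls to the robot, and variables do not carry over. Pictures are saved under pics/ and viewed, and the job is handed in when it is done.

Besides the shell and the picture viewer there is one more tool, called after "Emit:" as name(argument=value, ...) on one line, values as JSON. jog_arm: Moves the arm, as the interface text tells. Its arguments: {"type":"object","properties":{"increments":{"type":"array","items":{"type":"object","properties":{"translation":{"type":"array","items":{"type":"number"}},"turn":{"type":"number"}}}},"grip":{"type":"number"},"squeeze":{"type":"number"}},"required":["increments"]}

```bash
mkdir -p pics; ls; python3 - <<'E'
from cell import *
import cv2
s=observe()
print(s['clock'],s['eef_pos'],s['tool_rot'],s['width'])
for n in("scene","top"):
    f=grab_frame(n); cv2.imwrite(f'pics/{n}0.png',f['image'][:,:,::-1])
    print(n,f['vfov'],f['cx'],f['cy'],f['R'],f['t'],[k for k in f])
E
```

```text
pics
0.0 [ 0.18495211 -0.5963175   0.23788554] [[-6.92036510e-04  9.55075313e-01  2.96362392e-01]
 [ 1.78814363e-03  2.96363171e-01 -9.55073648e-01]
 [-9.99998162e-01 -1.31007310e-04 -1.91290598e-03]] 0.08770173505445027
scene 46.395636883272374 326.3114078897833 201.14781004229297 [[-0.22710535  0.9738679  -0.00211579]
 [ 0.52428425  0.1204313  -0.84298418]
 [-0.82070043 -0.19255549 -0.53793419]] [ 0.11914466 -0.18637058  1.59835434] ['image', 'vfov', 'cx', 'cy', 'R', 't']
top 50.983103855252374 317.04862858381125 199.46870391364757 [[-0.0222399  -0.99915706  0.03450449]
 [-0.98423481  0.0158244  -0.17615738]
 [ 0.17546288 -0.03787825 -0.98375709]] [-0.01205482  0.43148238  0.91768881] ['image', 'vfov', 'cx', 'cy', 'R', 't']
```

View pics/scene0.png

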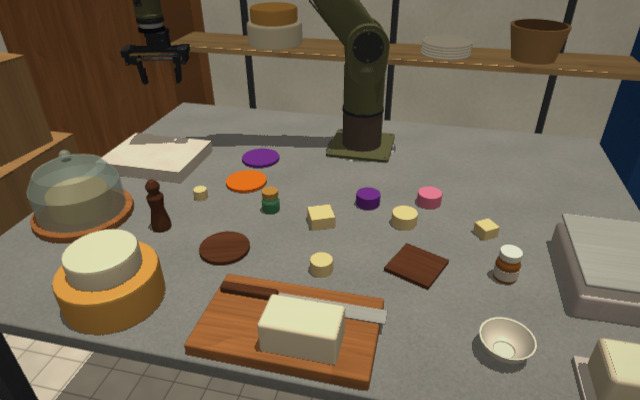

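View pics/top0.png

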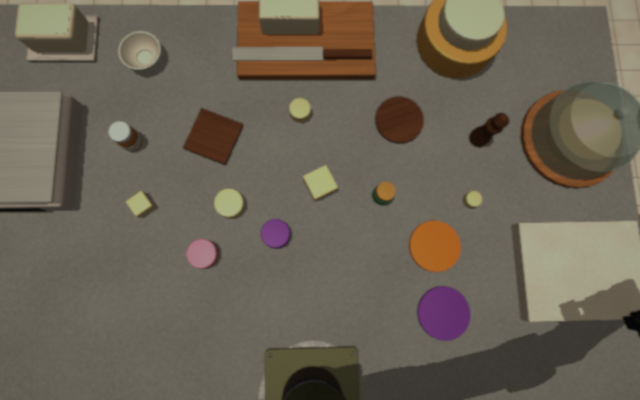

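In the top view, the cream candidates are round_large (229,203), round_medium (300,109), round_small (474,200), square_large (320,182) and square_small (139,204). The look-alikes are the pink wheel (202,254) and the purple wheel (276,234), plus the orange disc (436,246) and purple disc (444,313). The real boards are the dark brown round one (400,120) and square one (213,136). The jar is at (385,194). I'll check with a crop and fit poses.

```bash
cat > h.py <<'E'
import numpy as np, cv2
from scipy.optimize import minimize
from cell import *
OBJ=dict(round_large=('r',.066,.036),round_medium=('r',.052,.034),round_small=('r',.038,.030),square_large=('s',.062,.036),square_small=('s',.044,.032),round_board=('r',.120,.012),square_board=('s',.110,.012),pickle_jar=('r',.048,.062))
def proj(f,X):
    F=f['image'].shape[0]/2/np.tan(np.radians(f['vfov']/2))
    c=np.asarray(X)@np.array(f['R']).T+np.array(f['t'])
    return c[:,:2]/c[:,2:]*F+[f['cx'],f['cy']]
def backproj(f,uv,z):
    F=f['image'].shape[0]/2/np.tan(np.radians(f['vfov']/2)); R=np.array(f['R']);t=np.array(f['t'])
    d=R.T@np.array([(uv[0]-f['cx'])/F,(uv[1]-f['cy'])/F,1]); o=-R.T@t
    return o+d*(z-o[2])/d[2]
def pts(name,x,y,a,z0=0):
    k,w,h=OBJ[name]; r=.003 if 'board' not in name else 0
    def ring(w):
        if k=='r':
            t=np.linspace(0,2*np.pi,48,endpoint=False); return np.c_[np.cos(t),np.sin(t)]*w/2
        b=w/2-.003; b0=w/2
        p=np.array([[b,b0],[-b,b0],[-b0,b],[-b0,-b],[-b,-b0],[b,-b0],[b0,-b],[b0,b]]); return p
    o=[]
    for ww,z in((w-2*r,0),(w-.6*r,.3*r),(w,r),(w,h-r),(w-.6*r,h-.3*r),(w-2*r,h)):
        q=ring(ww); c,s=np.cos(a),np.sin(a)
        o.append(np.c_[q@np.array([[c,s],[-s,c]])+[x,y],np.full(len(q),z+z0)])
    return np.vstack(o)
S=8
def sil(f,name,p,win,z0=0):
    u0,v0,u1,v1=win
    q=cv2.convexHull(proj(f,pts(name,*p,z0)).astype(np.float32))[:,0]
    m=np.zeros(((v1-v0)*S,(u1-u0)*S),np.uint8)
    cv2.fillConvexPoly(m,np.round(((q-[u0,v0]+.5)*S-.5)*16).astype(np.int32),255,shift=4)
    return cv2.resize(m,(u1-u0,v1-v0),interpolation=cv2.INTER_AREA)/255.
def fit(f,name,p0,M,z0=0):
    """M soft mask full image 0..1; f,M lists"""
    q=[cv2.convexHull(proj(g,pts(name,*p0,z0)).astype(np.float32))[:,0] for g in f]
    W=[(int(a[:,0].min())-12,int(a[:,1].min())-12,int(a[:,0].max())+13,int(a[:,1].max())+13) for a in q]
    W=[(max(a,0),max(b,0),min(c,640),min(d,400)) for a,b,c,d in W]
    def cost(d):
        p=np.array(p0)+[d[0]/1000,d[1]/1000,d[2]/30]
        return sum(np.sum((sil(g,name,p,w,z0)-m[w[1]:w[3],w[0]:w[2]])**2) for g,m,w in zip(f,M,W))
    best=None
    for a in ([0] if OBJ[name][0]=='r' else [0,12,24,36]):
        r=minimize(cost,[0,0,a],method='Nelder-Mead',options=dict(initial_simplex=[[0,0,a],[5,0,a],[0,5,a],[0,0,a+6]],maxiter=200))
        if best is None or r.fun<best.fun: best=r
    d=best.x
    return np.array(p0)+[d[0]/1000,d[1]/1000,d[2]/30],best.fun
def cream(f):
    im=cv2.cvtColor(f['image'],cv2.COLOR_RGB2HSV).astype(float)
    return ((im[:,:,1]>75)&(abs(im[:,:,0]-27)<10)).astype(float)
def brown(f):
    im=f['image'].astype(float); g=cv2.cvtColor(f['image'],cv2.COLOR_RGB2HSV)
    return ((g[:,:,1]>110)&((g[:,:,0]<15)|(g[:,:,0]>170))&(g[:,:,2]<130)).astype(float)
E
python3 - <<'E'
from h import *
f=grab_frame("top"); im=f['image']
for n,(u,v) in dict(round_large=(229,203),round_medium=(300,109),round_small=(474,200),square_large=(320,182),square_small=(139,204),round_board=(400,120),square_board=(213,136),jar=(385,194)).items(): print(n,im[v,u],cv2.cvtColor(im,cv2.COLOR_RGB2HSV)[v,u],im[v+30,u],cv2.cvtColor(im,cv2.COLOR_RGB2HSV)[v-35,u])
c=im[90:275,110:500]; cv2.imwrite('pics/crop1.png',cv2.resize(c,None,fx=2,fy=2,interpolation=cv2.INTER_CUBIC)[:,:,::-1])
m=np.maximum(cream(f),brown(f)*.5); cv2.imwrite('pics/mask1.png',m*255)
E
```

```text
round_large [170 176 127] [ 34  71 176] [108 103  92] [ 21  37 110]
round_medium [170 170 112] [ 30  87 170] [109 105  93] [ 13 175 111]
round_small [169 168 110] [ 29  89 169] [108 104  92] [ 22  36 106]
square_large [171 176 121] [ 33  80 176] [112 107  95] [ 23  37 110]
square_small [169 175 119] [ 33  82 175] [107 103  92] [ 23  38 106]
round_board [71 40 24] [ 10 169  71] [109 105  93] [ 23  38 106]
square_board [78 44 26] [ 10 170  78] [106 102  90] [ 23  38 107]
jar [162 115  53] [ 17 172 162] [109 104  93] [ 21  38 108][ WARN:0@1.173] global loadsave.cpp:1063 imwrite_ Unsupported depth image for selected encoder is fallbacked to CV_8U.
```

View pics/crop1.png

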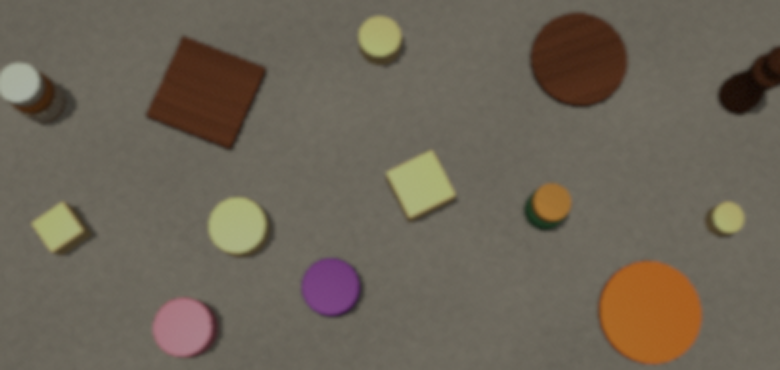

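View pics/mask1.png

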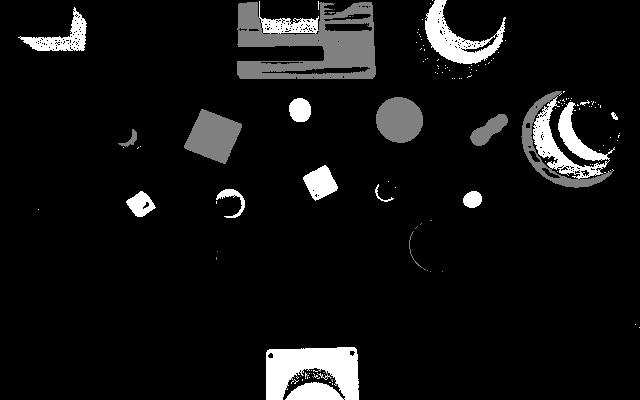

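The crop confirms the choice: five cream cheeses, two dark brown boards, and the jar next to the route. I'll fix the mask threshold and fit.

```bash
sed -i 's/im\[:,:,1\]>75)&(abs(im\[:,:,0\]-27)<10)/im[:,:,1]>54)\&(abs(im[:,:,0]-28)<11)/' h.py
cat > meas.py <<'E'
from h import *
f=grab_frame("top"); g=grab_frame("scene")
px=dict(round_large=(229,203),round_medium=(300,109),round_small=(474,200),square_large=(320,182),square_small=(139,204),round_board=(400,120),square_board=(213,136),pickle_jar=(385,194))
for n,uv in px.items():
    b=backproj(f,uv,OBJ[n][2]*.9); 
    if n=='pickle_jar': print(n,b); continue
    k=brown if 'board' in n else cream
    p0=[b[0],b[1],0]
    r=[]
    for F in([f],[g],[f,g]):
        p,c=fit(F,n,p0,[k(a) for a in F]); r.append((np.round(p[:2]*1000,1),round(np.degrees(p[2])%90,1),round(c,1)))
    print(n,r)
E
python3 meas.py
python3 - <<'E'
from h import *
g=grab_frame("scene"); cv2.imwrite('pics/mask2.png',(np.maximum(cream(g),brown(g)*.5)*255).astype(np.uint8))
E
```

```text
round_large [(array([429.8, 181.7]), np.float64(1.3), np.float64(37.7)), (array([422.5, 182.5]), np.float64(5.7), np.float64(17.4)), (array([428.3, 182.5]), np.float64(89.3), np.float64(105.1))]
round_medium [(array([656.5,  16.2]), np.float64(85.2), np.float64(36.2)), (array([650.3,  16.9]), np.float64(9.1), np.float64(10.7)), (array([653.9,  17.2]), np.float64(84.8), np.float64(98.3))]
round_small [(array([ 430.7, -388.7]), np.float64(86.8), np.float64(20.6)), (array([ 423.2, -389.6]), np.float64(6.0), np.float64(7.5)), (array([ 429.1, -387.7]), np.float64(87.6), np.float64(58.1))]
square_large [(array([475.1, -28.9]), np.float64(25.2), np.float64(48.9)), (array([468.2, -28.4]), np.float64(27.1), np.float64(16.9)), (array([473.4, -28. ]), np.float64(26.2), np.float64(127.0))]
square_small [(array([431.2, 385.2]), np.float64(34.9), np.float64(40.1)), (array([424.3, 386.1]), np.float64(35.9), np.float64(17.2)), (array([429.5, 385.1]), np.float64(36.0), np.float64(101.1))]
round_board [(array([ 635.5, -229. ]), np.float64(89.8), np.float64(148.6)), (array([ 626.8, -229.7]), np.float64(21.8), np.float64(91.1)), (array([ 631.2, -227.5]), np.float64(89.4), np.float64(263.2))]
square_board [(array([596.5, 224.1]), np.float64(66.1), np.float64(165.2)), (array([588.6, 225.7]), np.float64(67.9), np.float64(106.5)), (array([592.9, 224.7]), np.float64(67.9), np.float64(316.1))]
pickle_jar [ 0.43815428 -0.17330539  0.0558    ]
```

View pics/mask2.png

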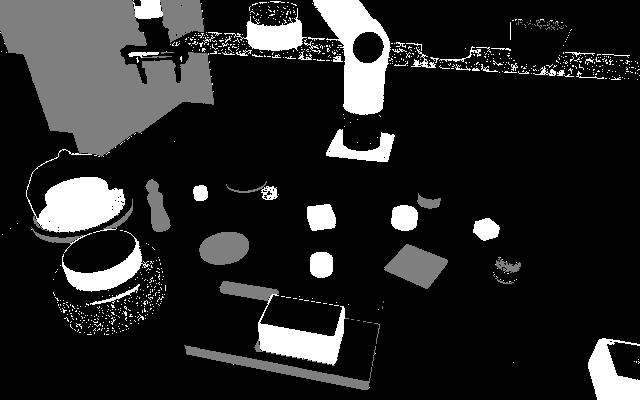

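```bash
cat > ov.py <<'E'
from h import *
def overlay(f,items,box,fn,k=5):
    u0,v0,u1,v1=box
    im=cv2.resize(f['image'][v0:v1,u0:u1],None,fx=k,fy=k,interpolation=cv2.INTER_CUBIC)[:,:,::-1].copy()
    for n,p,z in items:
        q=cv2.convexHull(proj(f,pts(n,*p,z)).astype(np.float32))[:,0]
        cv2.polylines(im,[np.round(((q-[u0,v0]+.5)*k-.5)*16).astype(np.int32)],True,(0,0,255),1,shift=4)
    cv2.imwrite(fn,im)
E
python3 - <<'E'
from ov import *
f=grab_frame("top");g=grab_frame("scene")
I=lambda a,b,c:[('round_board',a,0),('square_board',b,0),('square_large',c,0)]
t=I((.6355,-.229,0),(.5965,.2241,np.radians(66.1)),(.4751,-.0289,np.radians(25.2)))
s=I((.6268,-.2297,0),(.5886,.2257,np.radians(67.9)),(.4682,-.0284,np.radians(27.1)))
overlay(f,t,(180,90,440,205),'pics/o1.png',3)
overlay(g,s,(190,190,450,290),'pics/o2.png',3)
E
```

```text
(no output)
```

View pics/o1.png

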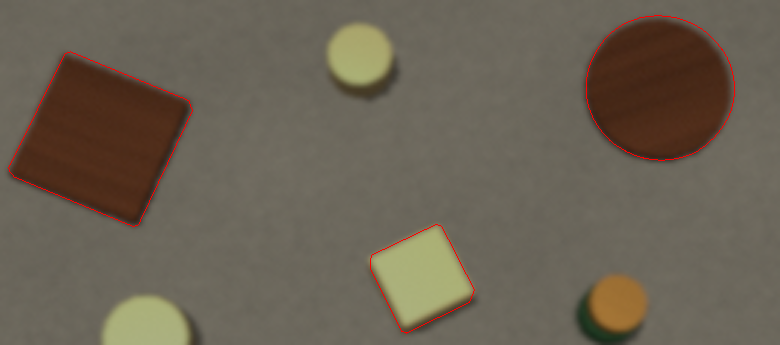

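View pics/o2.png

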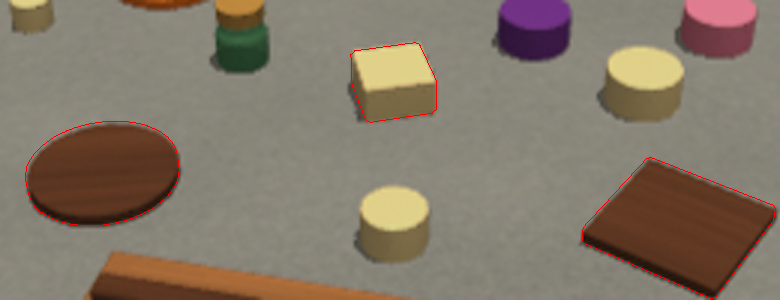

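The fits agree except for a constant offset of about 7 mm in x between the two cameras. I'll settle that by centring the first cheese with two crossed grips, which uses the tool as the reference.

Emit:
jog_arm(increments=[{"translation": [37, 43, 0], "turn": 4}, {"translation": [37, 43, 0], "turn": 4}, {"translation": [37, 43, 0], "turn": 4}, {"translation": [37, 43, 0], "turn": 4}, {"translation": [37, 43, 0], "turn": 4}, {"translation": [37, 43, 0], "turn": 4}, {"translation": [37, 43, 0], "turn": 4}, {"translation": [36, 46, 0], "turn": 4}], grip=1, squeeze=8)

```text
clock: 1.4
eef_pos: [0.4814, -0.2488, 0.2389]
tool_rot: [[0.001, 0.652, 0.758], [-0.001, 0.758, -0.652], [-1.0, -0.0, 0.001]]
contact_force: [1.7, 0.2, -0.4]
width: 0.0884
```

Emit:
jog_arm(increments=[{"translation": [-5, 43, 0], "turn": 4}, {"translation": [-5, 43, 0], "turn": 4}, {"translation": [-5, 43, 0], "turn": 4}, {"translation": [-5, 43, 0], "turn": 4}, {"translation": [-5, 43, 0], "turn": 4}, {"translation": [-5, 43, 0], "turn": 4}, {"translation": [-5, 43, 0], "turn": 4}, {"translation": [-5, 43, 0], "turn": 4}, {"translation": [-5, 43, 0], "turn": 4}, {"translation": [-9, 45, 0], "turn": 5}])

```text
clock: 2.65
eef_pos: [0.4264, 0.1833, 0.2389]
tool_rot: [[0.001, -0.006, 1.0], [0.0, 1.0, 0.006], [-1.0, 0.0, 0.001]]
contact_force: [1.1, 0.7, 0.5]
width: 0.0884
```

Emit:
jog_arm(increments=[{"translation": [0, 0, -45]}, {"translation": [0, 0, -45]}, {"translation": [0, 0, -45]}, {"translation": [0, 0, -44]}, {"translation": [0, 0, 0]}])

```text
invalid input
```

```bash
python3 - <<'E'
from ov import *
s=observe(); e=np.array(s['eef_pos']);print(e)
f=grab_frame("top");g=grab_frame("scene")
R=np.array(s['tool_rot'])
out=[]
for F,n,b in((f,'top',(180,130,300,230)),(g,'scene',(340,140,460,240))):
    u0,v0,u1,v1=b;k=5
    im=cv2.resize(F['image'][v0:v1,u0:u1],None,fx=k,fy=k,interpolation=cv2.INTER_CUBIC)[:,:,::-1].copy()
    for o in([0,0,0],[0,.009,.044],[0,-.009,.044],[0,.009,-.044],[0,-.009,-.044]):
        p=(proj(F,[e+R@np.array(o)])[0]-[u0,v0]+.5)*k
        cv2.circle(im,tuple(int(x) for x in p),2,(0,0,255),-1)
    out.append(im[:500,:600])
    cv2.imwrite(f'pics/t_{n}.png',im)
E
```

```text
[0.42637731 0.1833391  0.23893073]
```

View pics/t_top.png

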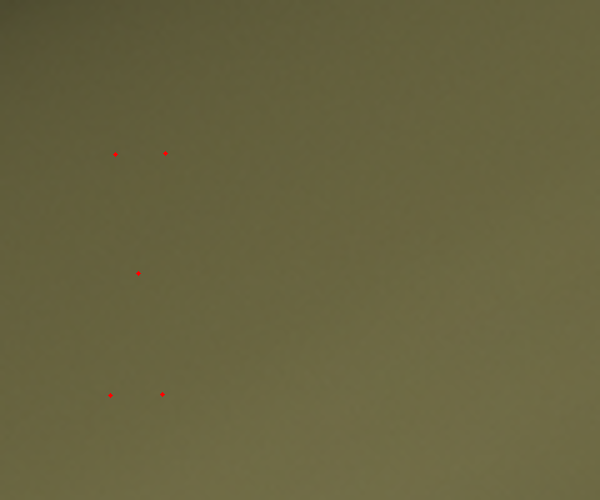

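View pics/t_scene.png

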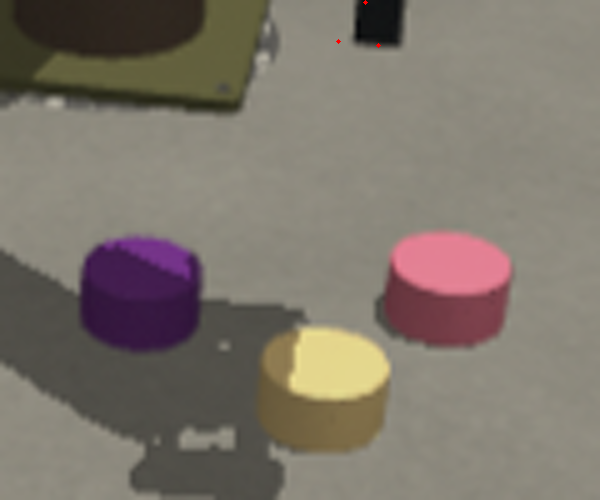

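The move was refused because every row needs a turn value. The top view is blocked by the arm, so the scene view has to serve for the tool check.

Emit:
jog_arm(increments=[{"translation": [0, 0, -45], "turn": 0}, {"translation": [0, 0, -45], "turn": 0}, {"translation": [0, 0, -45], "turn": 0}, {"translation": [0, 0, -44], "turn": 0}, {"translation": [0, 0, 0], "turn": 0}])

```text
clock: 3.38
eef_pos: [0.4249, 0.1807, 0.0578]
tool_rot: [[-0.004, -0.004, 1.0], [-0.004, 1.0, 0.004], [-1.0, -0.004, -0.004]]
contact_force: [-0.3, -0.3, 0.1]
width: 0.0879
```

```bash
cat > tool.py <<'E'
from ov import *
import sys
s=observe(); e=np.array(s['eef_pos']);print(e)
g=grab_frame("scene")
R=np.array(s['tool_rot']);w=s['width']/2
c=proj(g,[e])[0]; u0,v0=int(c[0])-60,int(c[1])-50;u0=max(u0,0);v0=max(v0,0);k=6
im=cv2.resize(g['image'][v0:v0+90,u0:u0+120],None,fx=k,fy=k,interpolation=cv2.INTER_CUBIC)[:,:,::-1].copy()
for o in([0,0,0],[0,.009,w],[0,-.009,w],[0,.009,-w],[0,-.009,-w],[0,.009,.0615],[0,-.009,.0615],[0,.009,-.0615],[0,-.009,-.0615]):
    p=(proj(g,[e+R@np.array(o)])[0]-[u0,v0]+.5)*k
    cv2.circle(im,tuple(int(x) for x in p),2,(0,0,255),-1)
cv2.imwrite(sys.argv[1],im)
E
python3 tool.py pics/t2.png
```

```text
[0.42489255 0.18071393 0.05776139]
```

View pics/t2.png

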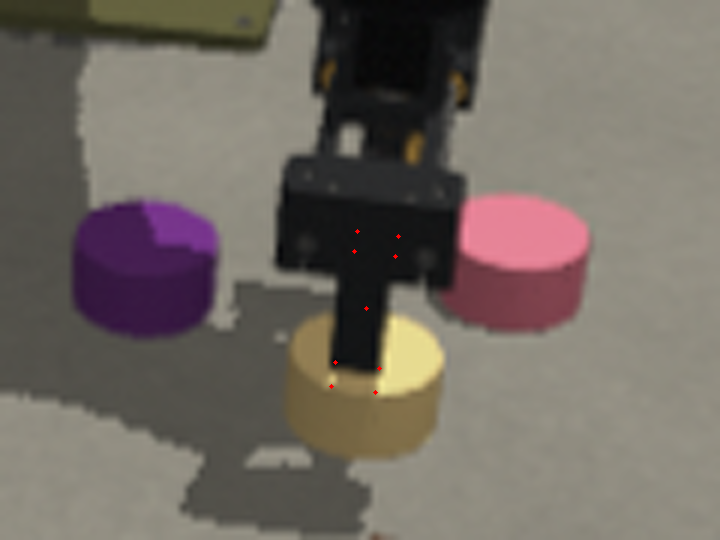

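Emit:
jog_arm(increments=[{"translation": [1, 2, -20], "turn": 0}, {"translation": [0, 0, -20], "turn": 0}, {"translation": [0, 0, -9], "turn": 0}, {"translation": [0, 0, 0], "turn": 0}])

```text
clock: 3.92
eef_pos: [0.4286, 0.1844, 0.0123]
tool_rot: [[0.002, -0.003, 1.0], [0.001, 1.0, 0.003], [-1.0, 0.001, 0.002]]
contact_force: [-0.1, -0.5, -0.4]
width: 0.0883
```

Emit:
jog_arm(increments=[{"translation": [0, 0, 0], "turn": 0}, {"translation": [0, 0, 0], "turn": 0}, {"translation": [0, 0, 0], "turn": 0}, {"translation": [0, 0, 0], "turn": 0}, {"translation": [0, 0, 0], "turn": 0}, {"translation": [0, 0, 0], "turn": 0}], grip=-1, squeeze=6)

```text
clock: 4.68
eef_pos: [0.4279, 0.1843, 0.0116]
tool_rot: [[0.001, -0.004, 1.0], [0.0, 1.0, 0.004], [-1.0, 0.0, 0.001]]
contact_force: [0.3, 0.1, 7.5]
width: 0.0656
```

Emit:
jog_arm(increments=[{"translation": [0, 0, 0], "turn": 0}, {"translation": [0, 0, 0], "turn": 0}, {"translation": [0, 0, 0], "turn": 0}, {"translation": [0, 0, 0], "turn": 0}], grip=1)

```text
clock: 5.18
eef_pos: [0.4274, 0.1841, 0.0108]
tool_rot: [[-0.001, -0.004, 1.0], [-0.0, 1.0, 0.004], [-1.0, -0.0, -0.001]]
contact_force: [0.1, 0.2, 0.4]
width: 0.0881
```

Emit:
jog_arm(increments=[{"translation": [0, 0, 0], "turn": 10}, {"translation": [0, 0, 0], "turn": 10}, {"translation": [0, 0, 0], "turn": 10}, {"translation": [0, 0, 0], "turn": 10}, {"translation": [0, 0, 0], "turn": 10}, {"translation": [0, 0, 0], "turn": 10}, {"translation": [0, 0, 0], "turn": 10}, {"translation": [0, 0, 0], "turn": 10}, {"translation": [0, 0, 0], "turn": 10}, {"translation": [0, 0, 0], "turn": 0}])

```text
clock: 6.42
eef_pos: [0.4274, 0.184, 0.0109]
tool_rot: [[-0.0, -1.0, -0.002], [-0.0, -0.002, 1.0], [-1.0, 0.0, -0.0]]
contact_force: [-0.2, -0.2, 0.5]
width: 0.0884
```

Emit:
jog_arm(increments=[{"translation": [0, 0, 0], "turn": 0}, {"translation": [0, 0, 0], "turn": 0}, {"translation": [0, 0, 0], "turn": 0}, {"translation": [0, 0, 0], "turn": 0}, {"translation": [0, 0, 0], "turn": 0}, {"translation": [0, 0, 0], "turn": 0}], grip=-1, squeeze=10)

```text
clock: 7.18
eef_pos: [0.4274, 0.1841, 0.0109]
tool_rot: [[0.0, -1.0, -0.004], [-0.0, -0.004, 1.0], [-1.0, -0.0, -0.0]]
contact_force: [-0.5, -0.7, 0.4]
width: 0.0654
```

```bash
python3 - <<'E'
from ov import *
s=observe();print(s['eef_pos'],s['tool_rot'],s['joint_pos'],s['contact_force'])
g=grab_frame("scene"); e=s['eef_pos']
p=(e[0],e[1],0)
overlay(g,[('round_large',p,0)],(350,160,470,260),'pics/g1.png',6)
E
```

```text
[0.42743397 0.18412104 0.01092601] [[ 1.52740038e-04 -9.99992002e-01 -3.99659114e-03]
 [-4.53688129e-04 -3.99666007e-03  9.99991910e-01]
 [-9.99999885e-01 -1.50925596e-04 -4.54294951e-04]] [-0.34140823  0.94003257 -0.26767475  2.17008141  1.35120914  0.22112023
 -0.27290094] [-0.49797182 -0.70370797  0.42641755]
```

View pics/g1.png

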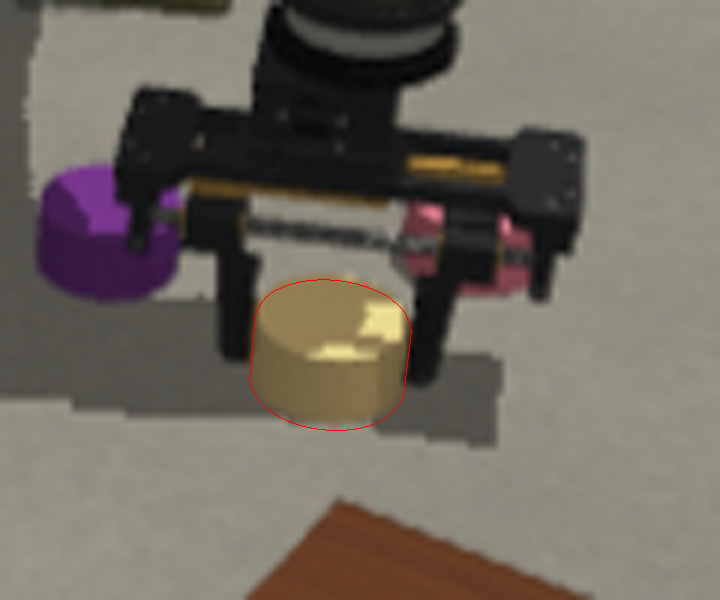

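The crossed grips put the large round at (427.4, 184.1) in the tool frame. So the scene camera reads about 5 mm low in x. Next I lift it and carry it to the round board, estimated at about (632, -227.5).

Emit:
jog_arm(increments=[{"translation": [0, 0, 20], "turn": 0}, {"translation": [0, 0, 40], "turn": 0}, {"translation": [0, 0, 40], "turn": 0}, {"translation": [0, 0, 40], "turn": 0}, {"translation": [0, 0, 0], "turn": 0}], squeeze=15)

```text
clock: 7.85
eef_pos: [0.4287, 0.1849, 0.153]
tool_rot: [[0.004, -1.0, -0.003], [0.002, -0.003, 1.0], [-1.0, -0.004, 0.002]]
contact_force: [0.5, -0.7, -2.8]
width: 0.065
```

Emit:
jog_arm(increments=[{"translation": [20, -41, 0], "turn": -9}, {"translation": [20, -41, 0], "turn": -9}, {"translation": [20, -41, 0], "turn": -9}, {"translation": [20, -41, 0], "turn": -9}, {"translation": [20, -41, 0], "turn": -9}, {"translation": [21, -41, 0], "turn": -9}, {"translation": [21, -41, 0], "turn": -9}, {"translation": [21, -41, 0], "turn": -9}, {"translation": [21, -41, 0], "turn": -9}, {"translation": [21, -42, 0], "turn": -9}])

```text
clock: 9.1
eef_pos: [0.6319, -0.2282, 0.1488]
tool_rot: [[-0.003, 0.001, 1.0], [-0.001, 1.0, -0.001], [-1.0, -0.001, -0.003]]
contact_force: [0.2, -0.4, -1.9]
width: 0.0652
```

Emit:
jog_arm(increments=[{"translation": [0, 0, 0], "turn": 0}, {"translation": [0, 0, 0], "turn": 0}])

```text
clock: 9.35
eef_pos: [0.6313, -0.2258, 0.1491]
tool_rot: [[-0.004, -0.006, 1.0], [0.001, 1.0, 0.006], [-1.0, 0.001, -0.004]]
contact_force: [-0.1, 1.0, -1.7]
width: 0.0652
```

Emit:
jog_arm(increments=[{"translation": [0, 0, -40], "turn": 0}, {"translation": [0, 0, -40], "turn": 0}, {"translation": [0, 0, -30], "turn": 0}, {"translation": [0, 0, -10], "turn": 0}, {"translation": [0, 0, 0], "turn": 0}, {"translation": [0, 0, 0], "turn": 0}, {"translation": [0, 0, -3], "turn": 0}, {"translation": [0, 0, 0], "turn": 0}, {"translation": [0, 0, 0], "turn": 0}])

```text
clock: 10.48
eef_pos: [0.6326, -0.227, 0.0282]
tool_rot: [[-0.0, -0.004, 1.0], [-0.0, 1.0, 0.004], [-1.0, -0.0, -0.0]]
contact_force: [0.5, -0.1, -0.7]
width: 0.0649
```

Emit:
jog_arm(increments=[{"translation": [0, 0, -4], "turn": 0}, {"translation": [0, 0, 0], "turn": 0}, {"translation": [0, 0, -1], "turn": 0}, {"translation": [0, 0, 0], "turn": 0}, {"translation": [0, 0, 0], "turn": 0}])

```text
clock: 11.1
eef_pos: [0.6325, -0.2268, 0.0231]
tool_rot: [[-0.0, -0.004, 1.0], [-0.0, 1.0, 0.004], [-1.0, -0.0, -0.0]]
contact_force: [-0.2, 0.3, -0.0]
width: 0.065
```

Seated at z = 23.1 mm. I'll release, rise, and move the arm clear for a look at the placement.

Emit:
jog_arm(increments=[{"translation": [0, 0, 0], "turn": 0}, {"translation": [0, 0, 0], "turn": 0}, {"translation": [0, 0, 0], "turn": 0}, {"translation": [0, 0, 0], "turn": 0}], grip=1)

```text
clock: 11.6
eef_pos: [0.6325, -0.2269, 0.0229]
tool_rot: [[-0.0, -0.004, 1.0], [-0.0, 1.0, 0.004], [-1.0, -0.0, -0.0]]
contact_force: [0.4, 0.6, 0.1]
width: 0.0881
```

Emit:
jog_arm(increments=[{"translation": [0, 0, 30], "turn": 0}, {"translation": [0, 0, 45], "turn": 0}, {"translation": [0, 0, 45], "turn": 0}, {"translation": [-20, 45, 30], "turn": 0}, {"translation": [-20, 50, 0], "turn": 0}, {"translation": [-20, 50, 0], "turn": 0}, {"translation": [-10, 50, 0], "turn": 0}, {"translation": [30, 50, 0], "turn": 0}])

```text
clock: 12.6
eef_pos: [0.5894, 0.0186, 0.173]
tool_rot: [[-0.005, -0.005, 1.0], [-0.002, 1.0, 0.005], [-1.0, -0.002, -0.005]]
contact_force: [1.5, -0.2, -1.0]
width: 0.0881
```

```bash
cat > chk.py <<'E'
from ov import *
import sys
f=grab_frame("top");g=grab_frame("scene")
print(observe()['eef_pos'])
tr=(.6325,-.2268,0)
for F,n in((f,'top'),(g,'scene')):
    p,c=fit([F],'round_large',tr,[cream(F)],.012)
    m=np.maximum(brown(F),cream(F))
    q,c2=fit([F],'round_board',tr,[m],0)
    print(n,np.round(p[:2]*1e3,1),c,'board',np.round(q[:2]*1e3,1),c2)
    b=(360,80,460,160) if n=='top' else (180,200,280,280)
    overlay(F,[('round_large',p,.012),('round_board',q,0)],b,f'pics/{sys.argv[1]}_{n}.png',7)
E
python3 chk.py c1
```

```text
[0.59509372 0.02749199 0.17389806]
top [ 633.5 -226.5] 2348.9755324875046 board [ 601.8 -215.9] 3531.5679200307577
scene [ 627.1 -229.8] 14.567766243752402 board [ 625.1 -230.6] 190.2698500576701
```

View pics/c1_top.png

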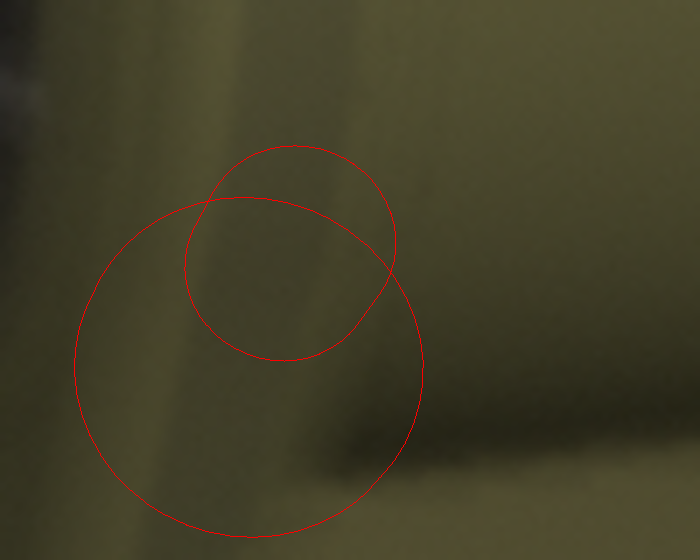

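View pics/c1_scene.png

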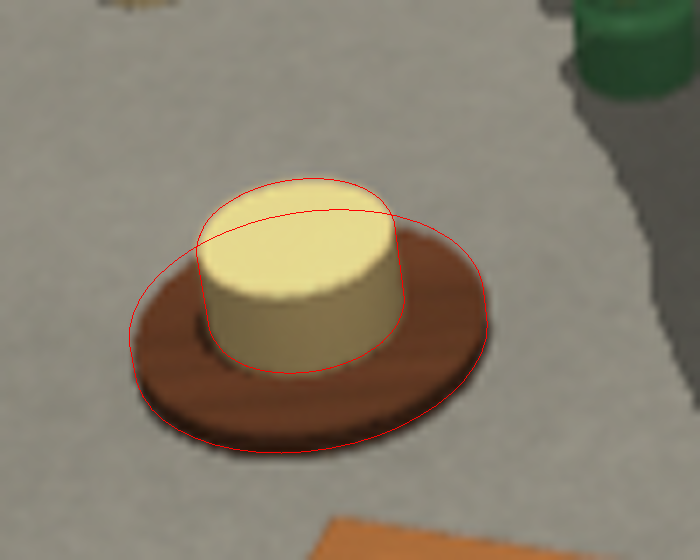

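The scene view shows the large round resting flat near the middle of the board. I'll refine the board centre from the first pictures, using a mask that includes the board's dark edge.

```bash
cat >> h.py <<'E'
def board(f):
    im=cv2.GaussianBlur(f['image'],(0,0),.5).astype(float)
    # background grey ~ local; soft coverage from red-minus-blue & darkness is ambiguous: use distance to background blue channel
    v=im[:,:,2]; bg=np.median(v[100:300,150:450]); 
    return np.clip((bg-v)/(bg-35),0,1).round()
E
python3 - <<'E'
from ov import *
import json
f=grab_frame("top");g=grab_frame("scene")
f['image']=cv2.imread('pics/top0.png')[:,:,::-1].copy();g['image']=cv2.imread('pics/scene0.png')[:,:,::-1].copy()
for F,n in((f,'top'),(g,'scene')):
    M=board(F)
    for b,p in(('round_board',(.631,-.229,0)),('square_board',(.592,.225,1.15))):
        for s in (1,.98,.96):
            k,w,h=OBJ[b]; OBJ[b]=(k,w*s,h)
            q,c=fit([F],b,p,[M]); OBJ[b]=(k,w,h)
            print(n,b,s,np.round(q[:2]*1e3,1),np.degrees(q[2])%90,round(c,1))
    u=(360,80,460,160) if n=='top' else (180,200,280,280)
    cv2.imwrite(f'pics/bm_{n}.png',M[80:300,180:460]*255)
E
```

```text
top round_board 1 [ 633.6 -227.2] 9.964719502823279 23.1
top round_board 0.98 [ 633.5 -227.1] 4.056003934012078 20.9
top round_board 0.96 [ 632.8 -227.2] 3.475011310623551 78.3
top square_board 1 [595.6 224.6] 67.53484077363504 17.9
top square_board 0.98 [595.7 224.7] 67.67304111196017 37.1
top square_board 0.96 [595.1 225.3] 67.60156719594488 111.4
scene round_board 1 [ 629.6 -227.5] 4.936196814887796 86.7
scene round_board 0.98 [ 630.  -227.5] 3.815283903881761 74.6
scene round_board 0.96 [ 630.4 -227.9] 7.969145415911404 98.1
scene square_board 1 [591.2 226.1] 67.537318177712 103.5
scene square_board 0.98 [591.7 226. ] 67.5640094395395 71.2
scene square_board 0.96 [591.8 226.4] 67.26382643631744 96.0[ WARN:0@5.387] global loadsave.cpp:1063 imwrite_ Unsupported depth image for selected encoder is fallbacked to CV_8U.
```

View pics/bm_scene.png

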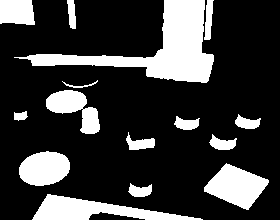

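Emit:
jog_arm(increments=[{"translation": [-18, 38, 0], "turn": 3}, {"translation": [-18, 38, 0], "turn": 3}, {"translation": [-18, 38, 0], "turn": 3}, {"translation": [-18, 38, 0], "turn": 3}, {"translation": [-18, 38, 0], "turn": 3}, {"translation": [-18, 38, 0], "turn": 3}, {"translation": [-18, 38, 0], "turn": 3}, {"translation": [0, 0, 0], "turn": 0}])

```text
clock: 13.8
eef_pos: [0.465, 0.2864, 0.1732]
tool_rot: [[-0.001, -0.366, 0.931], [0.002, 0.931, 0.366], [-1.0, 0.002, -0.0]]
contact_force: [0.6, 0.1, 0.4]
width: 0.0881
```

```bash
cat > chk.py <<'E'
from ov import *
import sys
f=grab_frame("top");g=grab_frame("scene")
print(observe()['eef_pos'])
tr=(.6325,-.2268,0)
for F,n in((f,'top'),(g,'scene')):
    p,c=fit([F],'round_large',tr,[cream(F)],.012)
    print(n,np.round(p[:2]*1e3,1),c)
    b=(360,80,460,160) if n=='top' else (180,200,280,280)
    bd=(.6336,-.2272,0) if n=='top' else (.6296,-.2275,0)
    overlay(F,[('round_large',p,.012),('round_board',bd,0)],b,f'pics/{sys.argv[1]}_{n}.png',7)
cv2.imwrite(f'pics/{sys.argv[1]}_full.png',f['image'][:,:,::-1])
E
python3 chk.py c2
```

```text
[0.46702569 0.28211622 0.17277476]
top [ 635.3 -230.1] 13.404936562860438
scene [ 627.1 -229.9] 13.968089196462898
```

View pics/c2_top.png

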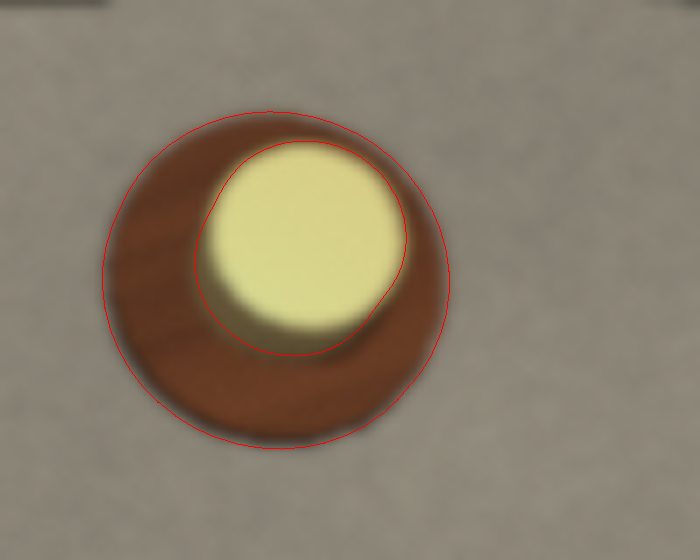

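View pics/c2_scene.png

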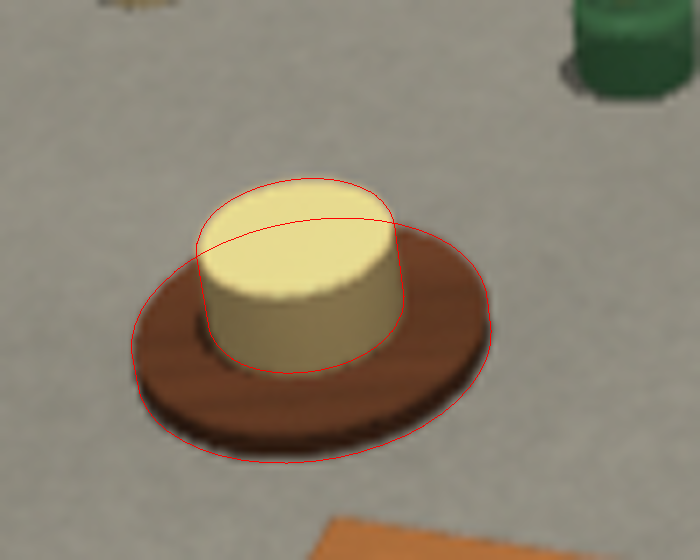

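View pics/c2_full.png

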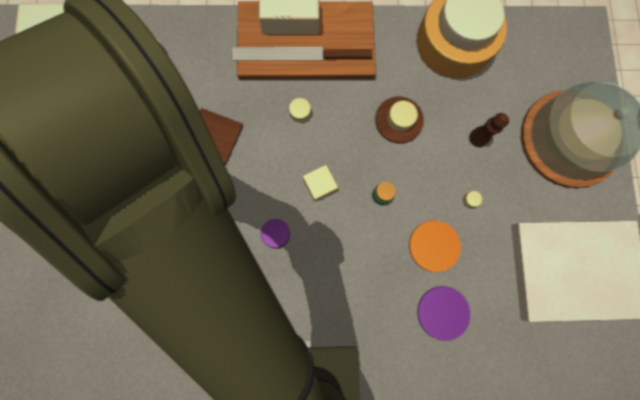

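```bash
cat >> h.py <<'E'
def contour_center(f,chan,thr,seed,z,sc=8,rad=45):
    """half-level contour of blob around seed in float channel, ellipse centre -> world at z"""
    u,v=seed; u0,v0=int(u)-rad,int(v)-rad; u0=max(u0,0);v0=max(v0,0)
    c=cv2.resize(chan[v0:v0+2*rad,u0:u0+2*rad].astype(np.float32),None,fx=sc,fy=sc,interpolation=cv2.INTER_CUBIC)
    m=(c>thr).astype(np.uint8); _,lab=cv2.connectedComponents(m); l=lab[int((v-v0)*sc),int((u-u0)*sc)]
    cs,_=cv2.findContours((lab==l).astype(np.uint8),cv2.RETR_EXTERNAL,cv2.CHAIN_APPROX_NONE); c=max(cs,key=len)
    q=(c[:,0]+.5)/sc-.5+[u0,v0]
    P=np.array([backproj(f,a,z)[:2] for a in q])
    (x,y),(a,b),_=cv2.fitEllipse((P*1000).astype(np.float32))
    return (round(x,1),round(y,1),round(a,1),round(b,1)),P*1000
E
python3 - <<'E'
from ov import *
f=grab_frame("top");g=grab_frame("scene")
o=lambda n:cv2.imread(f'pics/{n}0.png')[:,:,::-1].astype(float)
F=f['image'].astype(float);G=g['image'].astype(float)
print(F[116,403],F[140,420],F[110,385])
for t in(80,90,100,110): print('top cheese',t,contour_center(f,F[:,:,1],t,(403,115),.0475)[0])
for t in(150,165,180,195): print('scene cheese',t,contour_center(g,G[:,:,1],t,(223,233),.0475)[0])
for t in(-55,-60,-65,-70): print('top board',t,contour_center(f,-o('top')[:,:,2],t,(400,120),.012)[0])
for t in(-65,-70,-80,-90): print('scene board',t,contour_center(g,-o('scene')[:,:,1],t,(225,247),.012)[0])
print(o('scene')[247,225],o('scene')[255,260],o('scene')[262,220:222])
E
```

```text
[216. 212. 140.] [142. 137. 123.] [97. 56. 34.]
top cheese 80 (631.5, -227.0, 69.4, 76.4)
top cheese 90 (632.5, -228.0, 69.2, 71.2)
top cheese 100 (632.6, -228.2, 68.2, 69.6)
top cheese 110 (632.7, -228.2, 67.4, 68.4)
scene cheese 150 (628.0, -229.5, 65.9, 70.1)
scene cheese 165 (628.6, -229.0, 64.3, 66.9)
scene cheese 180 (628.9, -228.8, 63.2, 64.5)
scene cheese 195 (629.1, -228.7, 61.6, 62.3)
top board -55 (631.6, -225.9, 117.6, 121.3)
top board -60 (631.6, -225.9, 118.6, 122.2)
top board -65 (631.6, -225.9, 119.7, 123.3)
top board -70 (631.7, -226.0, 120.8, 124.4)
scene board -65 (636.7, -223.8, 118.8, 127.9)
scene board -70 (636.5, -223.9, 119.3, 128.8)
scene board -80 (636.3, -223.9, 120.2, 130.4)
scene board -90 (636.1, -224.0, 121.0, 131.8)
[86. 50. 30.] [137. 133. 122.] [[58. 34. 21.]
 [58. 34. 20.]]
```

```bash
python3 - <<'E'
from ov import *
f=grab_frame("top")
I=cv2.imread('pics/top0.png')[:,:,::-1].astype(float); f['image']=I.astype(np.uint8)
for n,s in dict(round_large=(229,203),round_medium=(300,109),round_small=(474,200)).items():
    for t in(134,140,148): print(n,t,contour_center(f,I[:,:,1],t,s,OBJ[n][2])[0])
for n,s in dict(square_large=(320,182),square_small=(139,203)).items():
    for t in(134,140,148):
        _,P=contour_center(f,I[:,:,1],t,s,OBJ[n][2]); print(n,t,cv2.minAreaRect(P.astype(np.float32)))
for t in(-60,-70):
    _,P=contour_center(f,-I[:,:,2],t,(213,136),.012);print('sqboard',cv2.minAreaRect(P.astype(np.float32)))
b=(115,180,165,230)
overlay(f,[('square_small',(.4312,.3852,np.radians(35)),0)],b,'pics/ss.png',8)
E
```

```text
round_large 134 (429.1, 182.1, 63.8, 63.9)
round_large 140 (429.1, 182.0, 62.9, 63.1)
round_large 148 (429.0, 182.0, 61.7, 61.9)
round_medium 134 (655.2, 16.7, 49.1, 49.7)
round_medium 140 (655.1, 16.7, 48.1, 48.6)
round_medium 148 (654.9, 16.7, 46.6, 47.1)
round_small 134 (429.9, -387.2, 35.1, 35.5)
round_small 140 (429.8, -387.1, 34.0, 34.5)
round_small 148 (429.7, -386.9, 32.5, 33.1)
square_large 134 ((474.5299072265625, -28.274276733398438), (60.66649627685547, 60.965431213378906), 25.987266540527344)
square_large 140 ((474.4938659667969, -28.244609832763672), (59.98389434814453, 60.012855529785156), 25.8176212310791)
square_large 148 ((474.3825378417969, -28.21855926513672), (58.598358154296875, 58.74393844604492), 25.935293197631836)
square_small 134 ((430.9767150878906, 384.60760498046875), (42.436344146728516, 42.18606948852539), 35.730560302734375)
square_small 140 ((430.93914794921875, 384.5821838378906), (41.495826721191406, 41.45702362060547), 35.624568939208984)
square_small 148 ((430.96221923828125, 384.4391784667969), (40.37131118774414, 40.18198013305664), 35.73686981201172)
sqboard ((593.8534545898438, 223.26405334472656), (113.30633544921875, 111.8836898803711), 67.52727508544922)
sqboard ((593.8179321289062, 223.27685546875), (115.6579818725586, 113.8974838256836), 67.60124969482422)
```

The bias is now about 1–2 mm, and the large round sits within about 2 mm of the board's middle, so I leave it. Next is round_medium at about (654.5, 18.4).

Emit:
jog_arm(increments=[{"translation": [24, -33, 0], "turn": -3}, {"translation": [24, -33, 0], "turn": -3}, {"translation": [24, -33, 0], "turn": -3}, {"translation": [24, -33, 0], "turn": -3}, {"translation": [23, -33, 0], "turn": -3}, {"translation": [23, -33, 0], "turn": -3}, {"translation": [23, -33, 0], "turn": -3}, {"translation": [23, -33, 0], "turn": 0}, {"translation": [0, 0, 0], "turn": 0}, {"translation": [0, 0, 0], "turn": 0}])

```text
clock: 15.3
eef_pos: [0.6538, 0.0197, 0.1727]
tool_rot: [[-0.001, -0.003, 1.0], [0.0, 1.0, 0.003], [-1.0, 0.0, -0.001]]
contact_force: [-0.2, 0.6, 0.1]
width: 0.0879
```

Emit:
jog_arm(increments=[{"translation": [0, 0, -40], "turn": 0}, {"translation": [0, 0, -40], "turn": 0}, {"translation": [0, 0, -35], "turn": 0}, {"translation": [0, 0, 0], "turn": 0}, {"translation": [0, 0, 0], "turn": 0}])

```text
clock: 15.92
eef_pos: [0.6551, 0.0212, 0.0593]
tool_rot: [[0.001, -0.005, 1.0], [0.001, 1.0, 0.005], [-1.0, 0.001, 0.001]]
contact_force: [0.5, -0.2, -0.3]
width: 0.0878
```

```bash
python3 tool.py pics/t3.png
```

```text
[0.65507583 0.02117055 0.05933628]
```

View pics/t3.png

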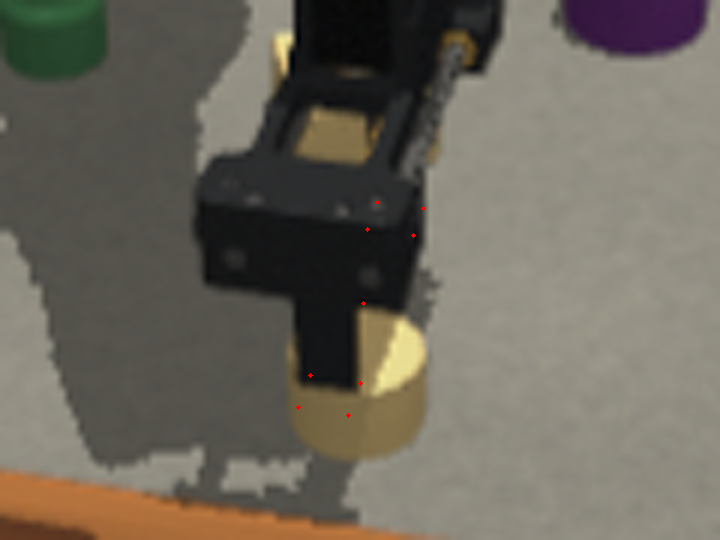

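Emit:
jog_arm(increments=[{"translation": [0, -2, -25], "turn": 0}, {"translation": [0, 0, -24], "turn": 0}, {"translation": [0, 0, 0], "turn": 0}, {"translation": [0, 0, 0], "turn": 0}])

```text
clock: 16.48
eef_pos: [0.655, 0.0184, 0.0096]
tool_rot: [[0.001, -0.004, 1.0], [0.0, 1.0, 0.004], [-1.0, 0.0, 0.001]]
contact_force: [1.0, -0.2, -1.0]
width: 0.0882
```

Emit:
jog_arm(increments=[{"translation": [0, 0, 0], "turn": 0}, {"translation": [0, 0, 0], "turn": 0}, {"translation": [0, 0, 0], "turn": 0}, {"translation": [0, 0, 0], "turn": 0}, {"translation": [0, 0, 0], "turn": 0}, {"translation": [0, 0, 0], "turn": 0}, {"translation": [0, 0, 0], "turn": 0}], grip=-1, squeeze=6)

```text
clock: 17.35
eef_pos: [0.6545, 0.0181, 0.0091]
tool_rot: [[-0.0, -0.004, 1.0], [-0.0, 1.0, 0.004], [-1.0, -0.0, -0.0]]
contact_force: [-0.2, 0.3, 2.3]
width: 0.0513
```

Emit:
jog_arm(increments=[{"translation": [0, 0, 0], "turn": 0}, {"translation": [0, 0, 0], "turn": 0}, {"translation": [0, 0, 0], "turn": 0}, {"translation": [0, 0, 0], "turn": 0}], grip=1)

```text
clock: 17.85
eef_pos: [0.6544, 0.0181, 0.0089]
tool_rot: [[-0.0, -0.004, 1.0], [-0.0, 1.0, 0.004], [-1.0, -0.0, -0.0]]
contact_force: [-0.0, -0.2, 0.1]
width: 0.0876
```

Emit:
jog_arm(increments=[{"translation": [0, 0, 0], "turn": 10}, {"translation": [0, 0, 0], "turn": 10}, {"translation": [0, 0, 0], "turn": 10}, {"translation": [0, 0, 0], "turn": 10}, {"translation": [0, 0, 0], "turn": 10}, {"translation": [0, 0, 0], "turn": 10}, {"translation": [0, 0, 0], "turn": 10}, {"translation": [0, 0, 0], "turn": 10}, {"translation": [0, 0, 0], "turn": 10}, {"translation": [0, 0, 0], "turn": 0}])

```text
clock: 19.1
eef_pos: [0.6543, 0.0178, 0.0087]
tool_rot: [[-0.0, -1.0, -0.002], [-0.0, -0.002, 1.0], [-1.0, 0.0, -0.0]]
contact_force: [0.0, -0.9, 0.3]
width: 0.0881
```

Emit:
jog_arm(increments=[{"translation": [0, 0, 0], "turn": 0}, {"translation": [0, 0, 0], "turn": 0}, {"translation": [0, 0, 0], "turn": 0}, {"translation": [0, 0, 0], "turn": 0}, {"translation": [0, 0, 0], "turn": 0}, {"translation": [0, 0, 0], "turn": 0}, {"translation": [0, 0, 0], "turn": 0}], grip=-1, squeeze=10)

```text
clock: 19.98
eef_pos: [0.6545, 0.0182, 0.009]
tool_rot: [[0.0, -1.0, -0.004], [-0.0, -0.004, 1.0], [-1.0, -0.0, -0.0]]
contact_force: [-0.5, -0.0, 0.2]
width: 0.0513
```

Emit:
jog_arm(increments=[{"translation": [0, 0, 20], "turn": 0}, {"translation": [0, 0, 40], "turn": 0}, {"translation": [0, 0, 40], "turn": 0}, {"translation": [0, 0, 30], "turn": 0}, {"translation": [0, 0, 0], "turn": 0}], squeeze=15)

```text
clock: 20.6
eef_pos: [0.6562, 0.0188, 0.1427]
tool_rot: [[0.006, -1.0, -0.004], [0.001, -0.004, 1.0], [-1.0, -0.006, 0.001]]
contact_force: [-0.6, 0.2, -0.9]
width: 0.0512
```

Emit:
jog_arm(increments=[{"translation": [-2, -24, 0], "turn": -9}, {"translation": [-2, -24, 0], "turn": -9}, {"translation": [-2, -24, 0], "turn": -9}, {"translation": [-2, -24, 0], "turn": -9}, {"translation": [-2, -24, 0], "turn": -9}, {"translation": [-2, -25, 0], "turn": -9}, {"translation": [-2, -25, 0], "turn": -9}, {"translation": [-2, -25, 0], "turn": -9}, {"translation": [-3, -25, 0], "turn": -9}, {"translation": [-3, -25, 0], "turn": -9}])

```text
clock: 21.85
eef_pos: [0.6314, -0.2275, 0.1379]
tool_rot: [[-0.003, 0.001, 1.0], [0.0, 1.0, -0.001], [-1.0, 0.0, -0.003]]
contact_force: [0.2, -0.2, -0.8]
width: 0.0515
```

Emit:
jog_arm(increments=[{"translation": [0, 0, 0], "turn": 0}, {"translation": [0, 0, -30], "turn": 0}, {"translation": [0, 0, -25], "turn": 0}, {"translation": [0, 0, -10], "turn": 0}, {"translation": [0, 0, 0], "turn": 0}, {"translation": [0, 0, 0], "turn": 0}, {"translation": [0, 0, 0], "turn": 0}])

```text
clock: 22.72
eef_pos: [0.6332, -0.2269, 0.075]
tool_rot: [[0.001, -0.004, 1.0], [-0.001, 1.0, 0.004], [-1.0, -0.001, 0.001]]
contact_force: [0.8, -0.6, -0.6]
width: 0.0512
```

Emit:
jog_arm(increments=[{"translation": [0, 0, -8], "turn": 0}, {"translation": [0, 0, -6], "turn": 0}, {"translation": [0, 0, 0], "turn": 0}, {"translation": [0, 0, 0], "turn": 0}, {"translation": [0, 0, 0], "turn": 0}])

```text
clock: 23.35
eef_pos: [0.6326, -0.2269, 0.0601]
tool_rot: [[0.0, -0.004, 1.0], [-0.0, 1.0, 0.004], [-1.0, -0.0, 0.0]]
contact_force: [0.2, 0.3, -0.7]
width: 0.0516
```

Emit:
jog_arm(increments=[{"translation": [0, 0, -2], "turn": 0}, {"translation": [0, 0, -1], "turn": 0}, {"translation": [0, 0, 0], "turn": 0}, {"translation": [0, 0, 0], "turn": 0}])

```text
clock: 23.85
eef_pos: [0.6324, -0.2269, 0.057]
tool_rot: [[-0.0, -0.004, 1.0], [-0.0, 1.0, 0.004], [-1.0, -0.0, -0.0]]
contact_force: [-0.8, 0.2, 1.1]
width: 0.0514
```

Emit:
jog_arm(increments=[{"translation": [0, 0, 0], "turn": 0}, {"translation": [0, 0, 0], "turn": 0}, {"translation": [0, 0, 0], "turn": 0}, {"translation": [0, 0, 0], "turn": 0}], grip=0.6)

```text
clock: 24.35
eef_pos: [0.6325, -0.2269, 0.057]
tool_rot: [[-0.0, -0.004, 1.0], [-0.0, 1.0, 0.004], [-1.0, -0.0, -0.0]]
contact_force: [-0.5, 0.2, 0.6]
width: 0.0706
```

Emit:
jog_arm(increments=[{"translation": [0, 0, 20], "turn": 0}, {"translation": [0, 0, 40], "turn": 0}, {"translation": [0, 0, 40], "turn": 0}, {"translation": [0, 0, 30], "turn": 0}, {"translation": [0, 0, 0], "turn": 0}])

```text
clock: 24.98
eef_pos: [0.6346, -0.2272, 0.1911]
tool_rot: [[0.007, -0.004, 1.0], [-0.002, 1.0, 0.004], [-1.0, -0.002, 0.007]]
contact_force: [0.0, 0.1, -0.3]
width: 0.0705
```

```bash
python3 - <<'E'
from ov import *
g=grab_frame("scene"); 
overlay(g,[],(180,170,290,270),'pics/d1.png',6)
E
```

```text
(no output)
```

View pics/d1.png

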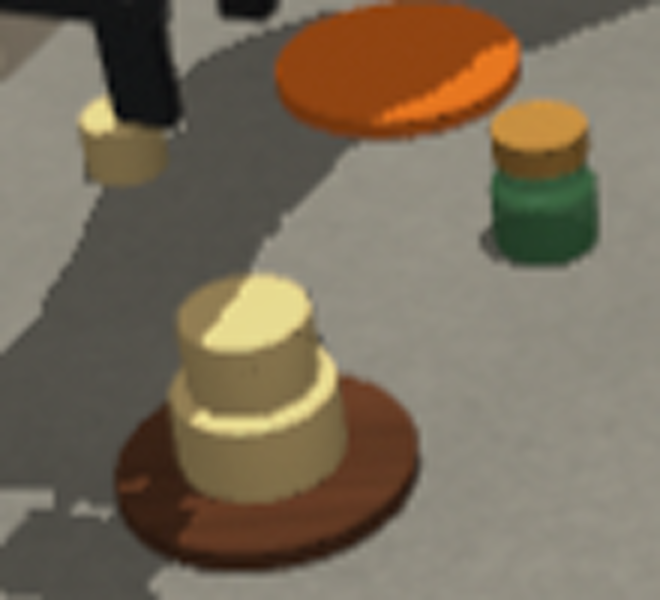

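Emit:
jog_arm(increments=[{"translation": [-34, -26, 0], "turn": 0}, {"translation": [-34, -26, 0], "turn": 0}, {"translation": [-34, -26, 0], "turn": 0}, {"translation": [-34, -26, 0], "turn": 0}, {"translation": [-34, -27, 0], "turn": 0}, {"translation": [-34, -27, 0], "turn": 0}, {"translation": [0, 0, -30], "turn": 0}, {"translation": [0, 0, -30], "turn": 0}, {"translation": [0, 0, -30], "turn": 0}, {"translation": [0, 0, -30], "turn": 0}], grip=0.6)

```text
clock: 26.28
eef_pos: [0.4275, -0.3843, 0.0651]
tool_rot: [[-0.002, -0.004, 1.0], [0.001, 1.0, 0.004], [-1.0, 0.001, -0.002]]
contact_force: [-0.4, -0.1, 0.3]
width: 0.0703
```

Emit:
jog_arm(increments=[{"translation": [0, 0, 0], "turn": 0}, {"translation": [0, 0, 0], "turn": 0}])

```text
clock: 26.52
eef_pos: [0.4286, -0.3848, 0.0674]
tool_rot: [[-0.0, -0.004, 1.0], [-0.0, 1.0, 0.004], [-1.0, -0.0, -0.0]]
contact_force: [-0.1, -0.7, 0.7]
width: 0.0707
```

```bash
python3 tool.py pics/t4.png; python3 - <<'E'
from ov import *
g=grab_frame("scene");f=grab_frame("top")
overlay(g,[],(180,180,290,280),'pics/d2.png',6)
cv2.imwrite('pics/d2t.png',f['image'][:,:,::-1])
E
```

```text
[ 0.42863915 -0.3848279   0.06737293]
```

View pics/t4.png

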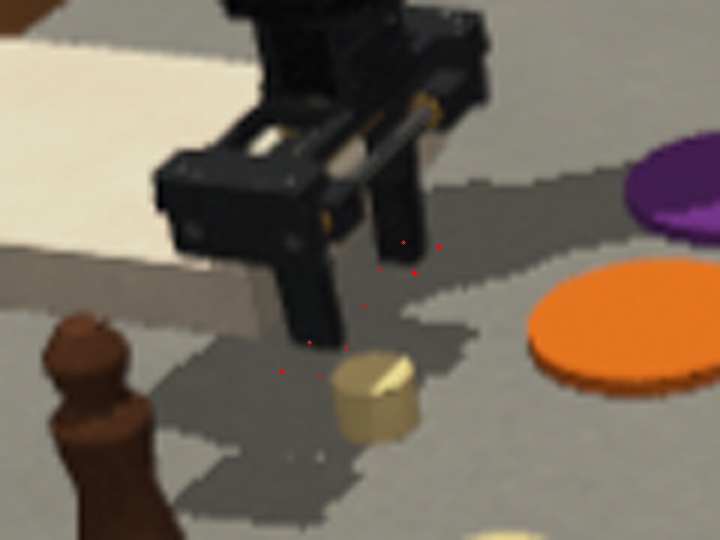

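View pics/d2.png

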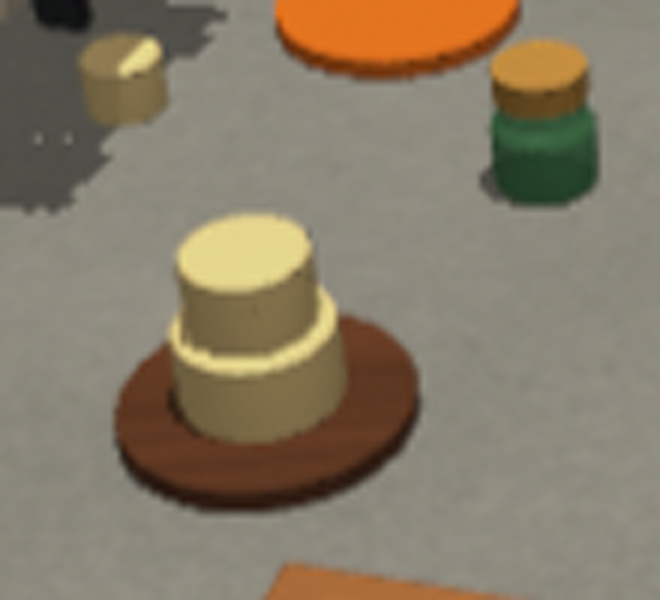

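View pics/d2t.png

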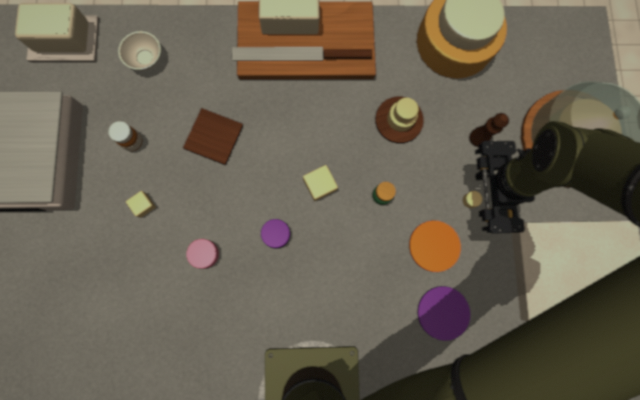

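```bash
python3 - <<'E'
from ov import *
f=grab_frame("top");g=grab_frame("scene");F=f['image'].astype(float);G=g['image'].astype(float)
print(F[111,405],F[124,402])
for t in(140,150,160,170): print('med',contour_center(f,F[:,:,1],t,(406,111),.0815)[0])
for t in(160,170,180): print('medS',contour_center(g,G[:,:,1],t,(220,222),.0815)[0])
for F,n,b in((f,'top',(360,80,460,160)),):
  overlay(F,[('round_large',(.6330,-.2285,0),.012),('round_medium',(.6330,-.2285,0),.048)],b,'pics/d3.png',7)
E
```

```text
[182. 179. 118.] [168. 166. 109.]
med (625.1, -222.1, 53.2, 70.6)
med (633.1, -228.0, 47.4, 48.2)
med (632.9, -228.0, 45.4, 46.4)
med (632.5, -227.7, 42.7, 43.6)
medS (628.5, -228.7, 50.3, 52.8)
medS (628.7, -228.6, 49.5, 51.2)
medS (628.8, -228.5, 48.7, 49.7)
```

View pics/d3.png

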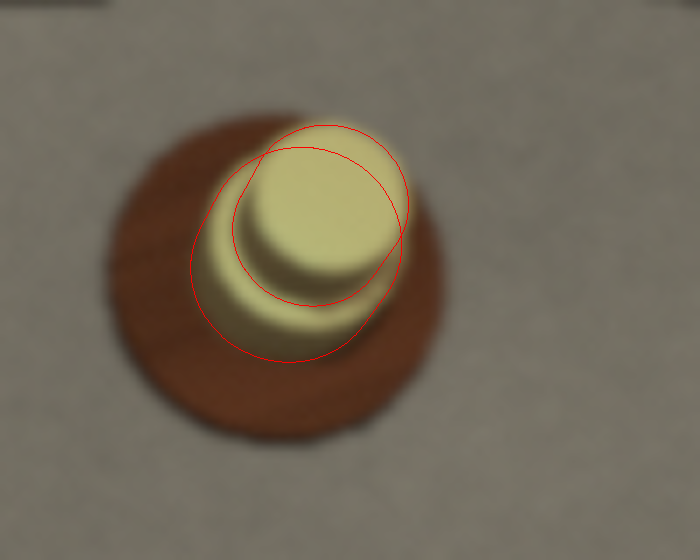

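The medium sits within 0.5 mm of the large one in both cameras. Now round_small, again with crossed grips.

Emit:
jog_arm(increments=[{"translation": [0, 0, -30], "turn": 0}, {"translation": [0, 0, -20], "turn": 0}, {"translation": [0, 0, -10], "turn": 0}, {"translation": [0, 0, 0], "turn": 0}, {"translation": [0, 0, 0], "turn": 0}])

```text
clock: 27.4
eef_pos: [0.429, -0.3852, 0.0077]
tool_rot: [[0.001, -0.004, 1.0], [-0.001, 1.0, 0.004], [-1.0, -0.001, 0.001]]
contact_force: [-0.2, -0.3, 0.1]
width: 0.0707
```

Emit:
jog_arm(increments=[{"translation": [0, 0, 0], "turn": 0}, {"translation": [0, 0, 0], "turn": 0}, {"translation": [0, 0, 0], "turn": 0}, {"translation": [0, 0, 0], "turn": 0}, {"translation": [0, 0, 0], "turn": 0}, {"translation": [0, 0, 0], "turn": 0}, {"translation": [0, 0, 0], "turn": 0}], grip=-1, squeeze=5)

```text
clock: 28.28
eef_pos: [0.4285, -0.3849, 0.0071]
tool_rot: [[-0.0, -0.004, 1.0], [-0.0, 1.0, 0.004], [-1.0, -0.0, -0.0]]
contact_force: [-0.4, -0.2, 2.5]
width: 0.0373
```

Emit:
jog_arm(increments=[{"translation": [0, 0, 0], "turn": 0}, {"translation": [0, 0, 0], "turn": 0}, {"translation": [0, 0, 0], "turn": 0}, {"translation": [0, 0, 0], "turn": 0}], grip=0.5)

```text
clock: 28.78
eef_pos: [0.4284, -0.3848, 0.0069]
tool_rot: [[-0.0, -0.004, 1.0], [-0.0, 1.0, 0.004], [-1.0, -0.0, -0.0]]
contact_force: [0.1, -0.4, -0.3]
width: 0.0661
```

Emit:
jog_arm(increments=[{"translation": [0, 0, 0], "turn": -10}, {"translation": [0, 0, 0], "turn": -10}, {"translation": [0, 0, 0], "turn": -10}, {"translation": [0, 0, 0], "turn": -10}, {"translation": [0, 0, 0], "turn": -10}, {"translation": [0, 0, 0], "turn": -10}, {"translation": [0, 0, 0], "turn": -10}, {"translation": [0, 0, 0], "turn": -10}, {"translation": [0, 0, 0], "turn": -10}, {"translation": [0, 0, 0], "turn": 0}])

```text
clock: 30.02
eef_pos: [0.4286, -0.3847, 0.0069]
tool_rot: [[-0.0, 1.0, 0.006], [0.0, 0.006, -1.0], [-1.0, -0.0, -0.0]]
contact_force: [-0.4, -0.5, -0.5]
width: 0.0662
```

Emit:
jog_arm(increments=[{"translation": [0, 0, 0], "turn": 0}, {"translation": [0, 0, 0], "turn": 0}, {"translation": [0, 0, 0], "turn": 0}, {"translation": [0, 0, 0], "turn": 0}, {"translation": [0, 0, 0], "turn": 0}, {"translation": [0, 0, 0], "turn": 0}, {"translation": [0, 0, 0], "turn": 0}], grip=-1, squeeze=10)

```text
clock: 30.9
eef_pos: [0.4284, -0.3849, 0.007]
tool_rot: [[-0.0, 1.0, 0.004], [0.0, 0.004, -1.0], [-1.0, -0.0, -0.0]]
contact_force: [0.2, -0.6, -0.2]
width: 0.0373
```

Emit:
jog_arm(increments=[{"translation": [0, 0, 20], "turn": 0}, {"translation": [0, 0, 40], "turn": 0}, {"translation": [0, 0, 40], "turn": 0}, {"translation": [0, 0, 40], "turn": 0}, {"translation": [0, 0, 20], "turn": 0}, {"translation": [0, 0, 0], "turn": 0}], squeeze=12)

```text
clock: 31.65
eef_pos: [0.4293, -0.3855, 0.1695]
tool_rot: [[0.003, 1.0, 0.004], [-0.002, 0.004, -1.0], [-1.0, 0.003, 0.002]]
contact_force: [-0.7, -0.1, -0.1]
width: 0.0373
```

Emit:
jog_arm(increments=[{"translation": [20, 16, 0], "turn": 9}, {"translation": [20, 16, 0], "turn": 9}, {"translation": [20, 16, 0], "turn": 9}, {"translation": [20, 16, 0], "turn": 9}, {"translation": [20, 16, 0], "turn": 9}, {"translation": [20, 16, 0], "turn": 9}, {"translation": [21, 16, 0], "turn": 9}, {"translation": [21, 16, 0], "turn": 9}, {"translation": [21, 15, 0], "turn": 9}, {"translation": [21, 15, 0], "turn": 9}])

```text
clock: 32.9
eef_pos: [0.6322, -0.226, 0.1658]
tool_rot: [[-0.003, -0.009, 1.0], [0.001, 1.0, 0.009], [-1.0, 0.001, -0.003]]
contact_force: [0.2, -0.6, -0.0]
width: 0.0373
```

Emit:
jog_arm(increments=[{"translation": [0, 0, 0], "turn": 0}, {"translation": [0, 0, -30], "turn": 0}, {"translation": [0, 0, -20], "turn": 0}, {"translation": [0, 0, -10], "turn": 0}, {"translation": [0, 0, 0], "turn": 0}, {"translation": [0, 0, 0], "turn": 0}, {"translation": [0, 0, 0], "turn": 0}])

```text
clock: 33.78
eef_pos: [0.6331, -0.227, 0.1079]
tool_rot: [[0.001, -0.004, 1.0], [-0.001, 1.0, 0.004], [-1.0, -0.001, 0.001]]
contact_force: [-0.7, 0.5, -0.4]
width: 0.0375
```

Emit:
jog_arm(increments=[{"translation": [0, 0, -10], "turn": 0}, {"translation": [0, 0, -5], "turn": 0}, {"translation": [0, 0, 0], "turn": 0}, {"translation": [0, 0, 0], "turn": 0}, {"translation": [0, 0, -2], "turn": 0}, {"translation": [0, 0, 0], "turn": 0}, {"translation": [0, 0, 0], "turn": 0}])

```text
clock: 34.65
eef_pos: [0.6325, -0.2269, 0.09]
tool_rot: [[-0.0, -0.004, 1.0], [-0.0, 1.0, 0.004], [-1.0, -0.0, -0.0]]
contact_force: [-0.4, -0.9, -1.3]
width: 0.0372
```

Emit:
jog_arm(increments=[{"translation": [0, 0, -1], "turn": 0}, {"translation": [0, 0, 0], "turn": 0}, {"translation": [0, 0, 0], "turn": 0}])

```text
clock: 35.02
eef_pos: [0.6326, -0.2269, 0.089]
tool_rot: [[-0.0, -0.004, 1.0], [-0.0, 1.0, 0.004], [-1.0, -0.0, -0.0]]
contact_force: [0.5, 0.2, -0.6]
width: 0.037
```

Emit:
jog_arm(increments=[{"translation": [0, 0, 0], "turn": 0}, {"translation": [0, 0, 0], "turn": 0}, {"translation": [0, 0, 0], "turn": 0}, {"translation": [0, 0, 0], "turn": 0}], grip=0.4)

```text
clock: 35.52
eef_pos: [0.6324, -0.2269, 0.089]
tool_rot: [[-0.0, -0.004, 1.0], [-0.0, 1.0, 0.004], [-1.0, -0.0, -0.0]]
contact_force: [-0.2, 0.5, 0.1]
width: 0.0615
```

Emit:
jog_arm(increments=[{"translation": [0, 0, 20], "turn": 0}, {"translation": [0, 0, 40], "turn": 0}, {"translation": [0, 0, 40], "turn": 0}, {"translation": [0, 0, 0], "turn": 0}])

```text
clock: 36.02
eef_pos: [0.6353, -0.2273, 0.1942]
tool_rot: [[0.008, -0.004, 1.0], [-0.002, 1.0, 0.004], [-1.0, -0.002, 0.008]]
contact_force: [0.3, 0.6, -0.6]
width: 0.0619
```

Emit:
jog_arm(increments=[{"translation": [-26, 33, 0], "turn": 4.3}, {"translation": [-26, 33, 0], "turn": 4.3}, {"translation": [-26, 33, 0], "turn": 4.3}, {"translation": [-27, 33, 0], "turn": 4.3}, {"translation": [-27, 34, 0], "turn": 4.3}, {"translation": [-27, 34, 0], "turn": 4.3}, {"translation": [0, 0, -40], "turn": 0}, {"translation": [0, 0, -40], "turn": 0}, {"translation": [0, 0, -35], "turn": 0}, {"translation": [0, 0, 0], "turn": 0}], grip=1)

```text
clock: 37.28
eef_pos: [0.4719, -0.0267, 0.0724]
tool_rot: [[-0.005, -0.44, 0.898], [-0.001, 0.898, 0.44], [-1.0, 0.001, -0.005]]
contact_force: [-0.4, 0.2, 0.7]
width: 0.0879
```

Emit:
jog_arm(increments=[{"translation": [0, 0, 0], "turn": 0}, {"translation": [0, 0, 0], "turn": 0}])

```text
clock: 37.52
eef_pos: [0.4743, -0.0269, 0.0753]
tool_rot: [[0.002, -0.439, 0.899], [-0.0, 0.899, 0.439], [-1.0, -0.001, 0.002]]
contact_force: [-0.0, -0.3, 0.0]
width: 0.0883
```

```bash
python3 tool.py pics/t5.png; python3 - <<'E'
from ov import *
g=grab_frame("scene")
overlay(g,[],(180,170,290,270),'pics/d5.png',6)
E
```

```text
[ 0.474324   -0.02693126  0.07526673]
```

View pics/t5.png

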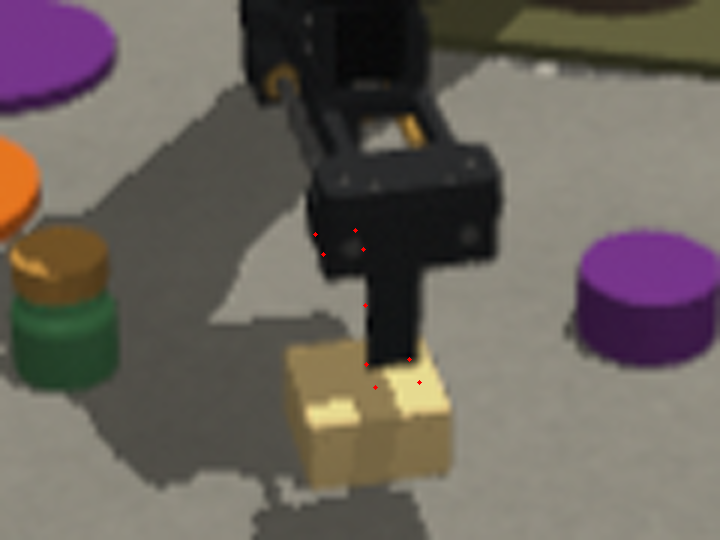

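View pics/d5.png

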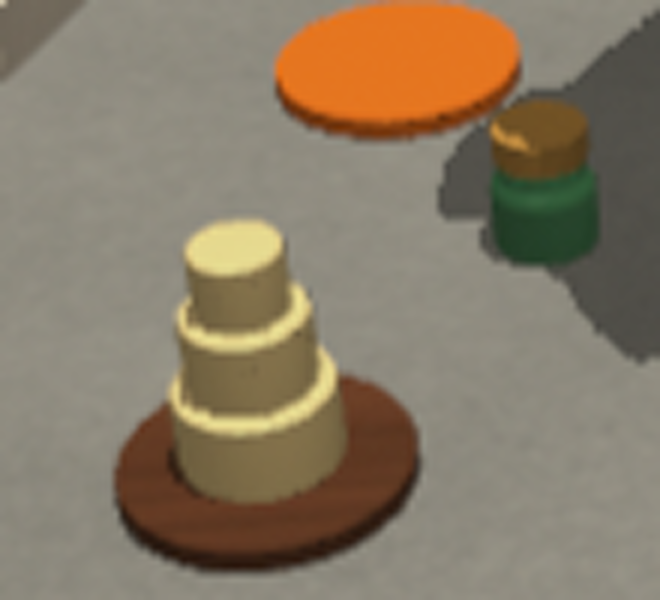

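Round tower looks neat. Now the large square: two crossed grips, turning above the block because the open jaws would graze its corners.

Emit:
jog_arm(increments=[{"translation": [0, 0, -30], "turn": 0}, {"translation": [0, 0, -25], "turn": 0}, {"translation": [0, 0, -10], "turn": 0}, {"translation": [0, 0, 0], "turn": 0}, {"translation": [0, 0, 0], "turn": 0}])

```text
clock: 38.25
eef_pos: [0.4739, -0.0269, 0.0097]
tool_rot: [[0.001, -0.439, 0.899], [-0.0, 0.899, 0.439], [-1.0, -0.001, 0.001]]
contact_force: [-0.2, -0.1, -0.2]
width: 0.0882
```

Emit:
jog_arm(increments=[{"translation": [0, 0, 0], "turn": 0}, {"translation": [0, 0, 0], "turn": 0}, {"translation": [0, 0, 0], "turn": 0}, {"translation": [0, 0, 0], "turn": 0}, {"translation": [0, 0, 0], "turn": 0}, {"translation": [0, 0, 0], "turn": 0}], grip=-1, squeeze=8)

```text
clock: 39.0
eef_pos: [0.4736, -0.0269, 0.0092]
tool_rot: [[0.0, -0.439, 0.899], [-0.0, 0.899, 0.439], [-1.0, -0.001, -0.0]]
contact_force: [-0.6, -0.4, 4.9]
width: 0.0622
```

Emit:
jog_arm(increments=[{"translation": [0, 0, 0], "turn": 0}, {"translation": [0, 0, 0], "turn": 0}, {"translation": [0, 0, 0], "turn": 0}, {"translation": [0, 0, 0], "turn": 0}, {"translation": [0, 0, 25], "turn": 0}, {"translation": [0, 0, 25], "turn": 0}], grip=1)

```text
clock: 39.75
eef_pos: [0.4731, -0.0268, 0.0593]
tool_rot: [[-0.001, -0.439, 0.898], [-0.001, 0.898, 0.439], [-1.0, -0.0, -0.001]]
contact_force: [1.1, 0.1, 1.3]
width: 0.0882
```

Emit:
jog_arm(increments=[{"translation": [0, 0, 0], "turn": 10}, {"translation": [0, 0, 0], "turn": 10}, {"translation": [0, 0, 0], "turn": 10}, {"translation": [0, 0, 0], "turn": 10}, {"translation": [0, 0, 0], "turn": 10}, {"translation": [0, 0, 0], "turn": 10}, {"translation": [0, 0, 0], "turn": 10}, {"translation": [0, 0, 0], "turn": 10}, {"translation": [0, 0, 0], "turn": 10}, {"translation": [0, 0, 0], "turn": 0}])

```text
clock: 41.0
eef_pos: [0.4732, -0.0271, 0.0588]
tool_rot: [[-0.0, -0.9, -0.437], [0.0, -0.437, 0.9], [-1.0, 0.0, 0.0]]
contact_force: [0.9, 0.3, 0.3]
width: 0.0882
```

Emit:
jog_arm(increments=[{"translation": [0, 0, -25], "turn": 0}, {"translation": [0, 0, -25], "turn": 0}, {"translation": [0, 0, 0], "turn": 0}, {"translation": [0, 0, 0], "turn": 0}, {"translation": [0, 0, 0], "turn": 0}])

```text
clock: 41.62
eef_pos: [0.4739, -0.0268, 0.0098]
tool_rot: [[0.002, -0.899, -0.438], [-0.0, -0.438, 0.899], [-1.0, -0.001, -0.001]]
contact_force: [-0.0, 0.1, -1.0]
width: 0.0884
```

Emit:
jog_arm(increments=[{"translation": [0, 0, 0], "turn": 0}, {"translation": [0, 0, 0], "turn": 0}, {"translation": [0, 0, 0], "turn": 0}, {"translation": [0, 0, 0], "turn": 0}, {"translation": [0, 0, 0], "turn": 0}, {"translation": [0, 0, 0], "turn": 0}], grip=-1, squeeze=10)

```text
clock: 42.38
eef_pos: [0.4735, -0.0269, 0.0091]
tool_rot: [[0.001, -0.899, -0.439], [-0.0, -0.439, 0.899], [-1.0, -0.0, -0.001]]
contact_force: [0.3, -0.5, 4.0]
width: 0.0618
```

Emit:
jog_arm(increments=[{"translation": [0, 0, 20], "turn": 0}, {"translation": [0, 0, 40], "turn": 0}, {"translation": [0, 0, 40], "turn": 0}, {"translation": [0, 0, 20], "turn": 0}, {"translation": [0, 0, 0], "turn": 0}], squeeze=15)

```text
clock: 43.0
eef_pos: [0.474, -0.027, 0.1297]
tool_rot: [[0.002, -0.899, -0.438], [-0.0, -0.438, 0.899], [-1.0, -0.002, -0.001]]
contact_force: [-1.5, 0.1, -1.2]
width: 0.062
```

Emit:
jog_arm(increments=[{"translation": [15, 31, 0], "turn": -6}, {"translation": [15, 31, 0], "turn": -6}, {"translation": [15, 31, 0], "turn": -6}, {"translation": [15, 32, 0], "turn": -6}, {"translation": [15, 32, 0], "turn": -6}, {"translation": [15, 32, 0], "turn": -6}, {"translation": [15, 32, 0], "turn": -6}, {"translation": [15.5, 31.6, 0], "turn": -6.5}])

```text
clock: 44.0
eef_pos: [0.5935, 0.2261, 0.1266]
tool_rot: [[-0.002, -0.923, 0.385], [-0.003, 0.385, 0.923], [-1.0, 0.001, -0.004]]
contact_force: [0.9, -1.2, -1.2]
width: 0.0618
```

Emit:
jog_arm(increments=[{"translation": [0, 0, 0], "turn": 0}, {"translation": [0, 0, -40], "turn": 0}, {"translation": [0, 0, -40], "turn": 0}, {"translation": [0, 0, -20], "turn": 0}, {"translation": [0, 0, 0], "turn": 0}, {"translation": [0, 0, 0], "turn": 0}, {"translation": [0, 0, 0], "turn": 0}])

```text
clock: 44.88
eef_pos: [0.5949, 0.2262, 0.0305]
tool_rot: [[0.002, -0.924, 0.382], [0.001, 0.382, 0.924], [-1.0, -0.002, 0.002]]
contact_force: [-0.2, 0.3, -0.6]
width: 0.0619
```

```bash
python3 - <<'E'
from ov import *
s=observe();print(s['eef_pos'],np.degrees(np.arctan2(s['tool_rot'][1][2],s['tool_rot'][0][2])))
g=grab_frame("scene")
overlay(g,[],(360,190,480,290),'pics/e1.png',6)
E
```

```text
[0.59494643 0.22620229 0.03045686] 67.52603871857636
```

View pics/e1.png

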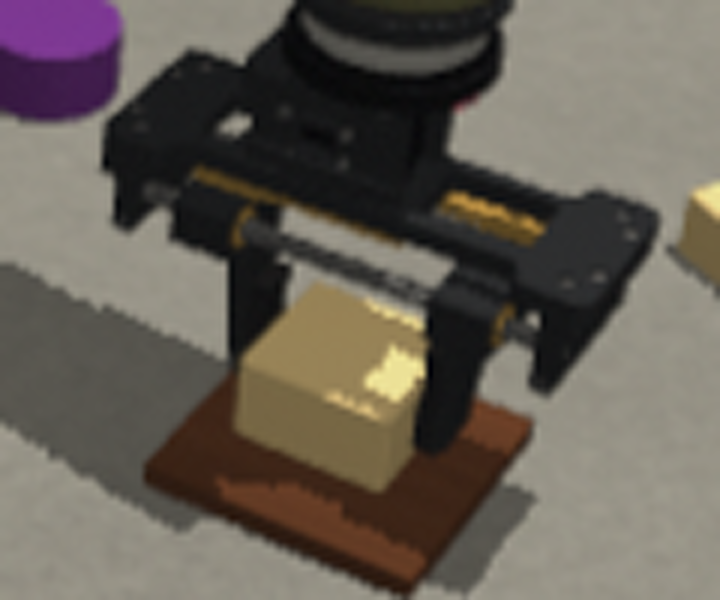

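Emit:
jog_arm(increments=[{"translation": [0, 0, -5], "turn": 0}, {"translation": [0, 0, -2], "turn": 0}, {"translation": [0, 0, 0], "turn": 0}, {"translation": [0, 0, -1], "turn": 0}, {"translation": [0, 0, 0], "turn": 0}, {"translation": [0, 0, 0], "turn": 0}])

```text
clock: 45.68
eef_pos: [0.594, 0.2258, 0.0212]
tool_rot: [[0.0, -0.924, 0.382], [-0.0, 0.382, 0.924], [-1.0, -0.0, -0.0]]
contact_force: [-0.8, -0.1, 2.5]
width: 0.0618
```

Emit:
jog_arm(increments=[{"translation": [0, 0, 0], "turn": 0}, {"translation": [0, 0, 0], "turn": 0}, {"translation": [0, 0, 0], "turn": 0}, {"translation": [0, 0, 0], "turn": 0}, {"translation": [0, 0, 20], "turn": 0}, {"translation": [0, 0, 40], "turn": 0}, {"translation": [0, 0, 40], "turn": 0}, {"translation": [0, 0, 20], "turn": 0}], grip=0.9)

```text
clock: 46.68
eef_pos: [0.5951, 0.2265, 0.1444]
tool_rot: [[0.004, -0.924, 0.382], [0.002, 0.382, 0.924], [-1.0, -0.003, 0.003]]
contact_force: [0.6, 1.2, -0.5]
width: 0.0839
```

Emit:
jog_arm(increments=[{"translation": [-27, 26, 0], "turn": -5.3}, {"translation": [-27, 26, 0], "turn": -5.3}, {"translation": [-27, 27, 0], "turn": -5.3}, {"translation": [-27, 27, 0], "turn": -5.3}, {"translation": [-28, 27, 0], "turn": -5.3}, {"translation": [-28, 27.5, 0], "turn": -5.3}, {"translation": [0, 0, -40], "turn": 0}, {"translation": [0, 0, -30], "turn": 0}, {"translation": [0, 0, 0], "turn": 0}, {"translation": [0, 0, 0], "turn": 0}])

```text
clock: 47.92
eef_pos: [0.4303, 0.3867, 0.0719]
tool_rot: [[0.0, -0.584, 0.812], [0.001, 0.812, 0.584], [-1.0, 0.0, 0.001]]
contact_force: [1.0, -0.6, 0.9]
width: 0.0837
```

```bash
python3 tool.py pics/t6.png; python3 - <<'E'
from ov import *
s=observe();print(s['eef_pos'],np.degrees(np.arctan2(s['tool_rot'][1][2],s['tool_rot'][0][2])))
g=grab_frame("scene")
M=board(g)
G=g['image'].astype(float)
p,c=fit([g],'square_large',(.594-.004,.2258,np.radians(67.5)),[cream(g)],.012);print('cheese scene',np.round(p*1e3,1),np.degrees(p[2])%90,c)
overlay(g,[('square_large',p,.012),('square_board',(.591,.226,np.radians(67.5)),0)],(370,200,470,290),'pics/e2.png',7)
E
```

```text
[0.43034573 0.38665148 0.07187109]
[0.43061663 0.38684191 0.07222453] 35.71626271331787
cheese scene [ 589.   225.4 2761.5] 68.22260513166864 15.622006920415224
```

View pics/t6.png

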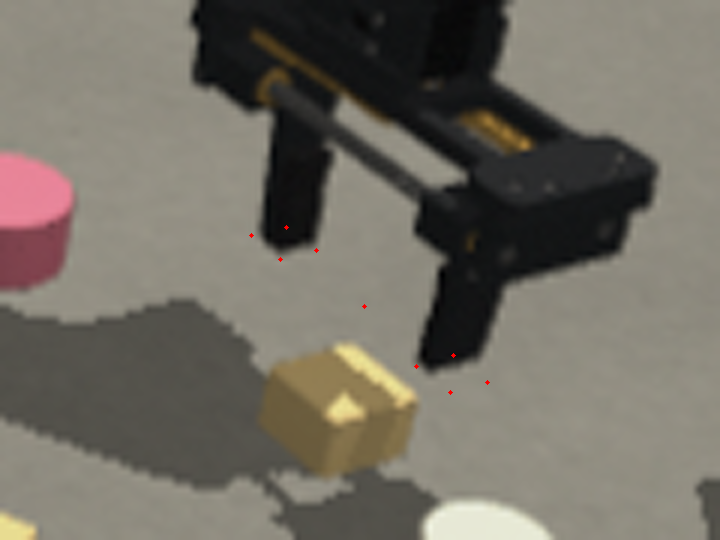

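View pics/e2.png

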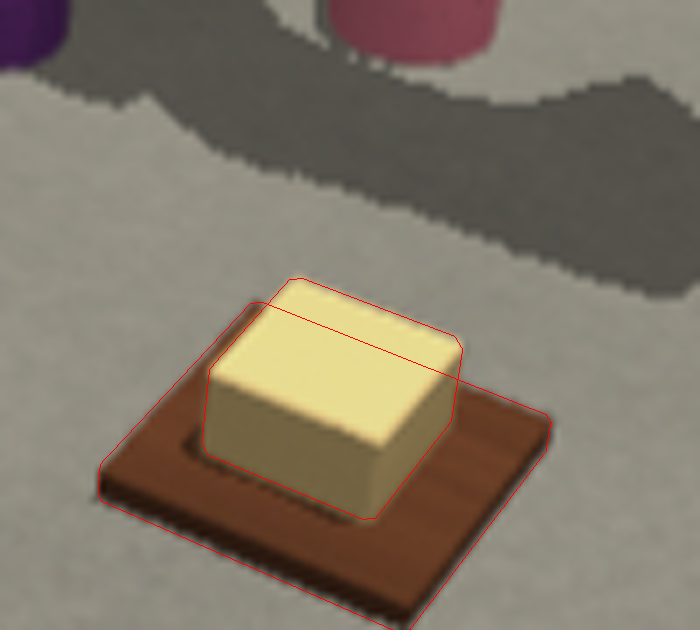

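The large square sits centred and parallel to its board. Now the small square, again with crossed grips.

Emit:
jog_arm(increments=[{"translation": [0, 0, -30], "turn": 0}, {"translation": [0, 0, -25], "turn": 0}, {"translation": [0, 0, -8], "turn": 0}, {"translation": [0, 0, 0], "turn": 0}, {"translation": [0, 0, 0], "turn": 0}])

```text
clock: 48.65
eef_pos: [0.4306, 0.3869, 0.0091]
tool_rot: [[0.001, -0.584, 0.812], [0.001, 0.812, 0.584], [-1.0, 0.0, 0.002]]
contact_force: [-0.2, 0.1, 0.0]
width: 0.0834
```

Emit:
jog_arm(increments=[{"translation": [0, 0, 0], "turn": 0}, {"translation": [0, 0, 0], "turn": 0}, {"translation": [0, 0, 0], "turn": 0}, {"translation": [0, 0, 0], "turn": 0}, {"translation": [0, 0, 0], "turn": 0}, {"translation": [0, 0, 0], "turn": 0}, {"translation": [0, 0, 0], "turn": 0}, {"translation": [0, 0, 0], "turn": 0}], grip=-1, squeeze=6)

```text
clock: 49.65
eef_pos: [0.4299, 0.3862, 0.008]
tool_rot: [[-0.0, -0.584, 0.812], [-0.0, 0.812, 0.584], [-1.0, -0.0, -0.0]]
contact_force: [-0.4, 0.3, 1.7]
width: 0.0439
```

Emit:
jog_arm(increments=[{"translation": [0, 0, 0], "turn": 0}, {"translation": [0, 0, 0], "turn": 0}, {"translation": [0, 0, 0], "turn": 0}, {"translation": [0, 0, 0], "turn": 0}, {"translation": [0, 0, 25], "turn": 0}, {"translation": [0, 0, 25], "turn": 0}], grip=0.8)

```text
clock: 50.4
eef_pos: [0.4297, 0.386, 0.0583]
tool_rot: [[-0.001, -0.584, 0.812], [-0.001, 0.812, 0.584], [-1.0, -0.0, -0.001]]
contact_force: [0.3, 0.0, -0.5]
width: 0.0798
```

Emit:
jog_arm(increments=[{"translation": [0, 0, 0], "turn": 10}, {"translation": [0, 0, 0], "turn": 10}, {"translation": [0, 0, 0], "turn": 10}, {"translation": [0, 0, 0], "turn": 10}, {"translation": [0, 0, 0], "turn": 10}, {"translation": [0, 0, 0], "turn": 10}, {"translation": [0, 0, 0], "turn": 10}, {"translation": [0, 0, 0], "turn": 10}, {"translation": [0, 0, 0], "turn": 10}, {"translation": [0, 0, 0], "turn": 0}])

```text
clock: 51.65
eef_pos: [0.43, 0.3859, 0.0577]
tool_rot: [[-0.0, -0.813, -0.582], [-0.0, -0.582, 0.813], [-1.0, 0.0, -0.0]]
contact_force: [0.0, -0.1, 0.3]
width: 0.0793
```

Emit:
jog_arm(increments=[{"translation": [0, 0, -25], "turn": 0}, {"translation": [0, 0, -25], "turn": 0}, {"translation": [0, 0, 0], "turn": 0}, {"translation": [0, 0, 0], "turn": 0}, {"translation": [0, 0, 0], "turn": 0}])

```text
clock: 52.28
eef_pos: [0.4303, 0.3869, 0.009]
tool_rot: [[0.001, -0.812, -0.583], [0.001, -0.583, 0.812], [-1.0, -0.002, 0.0]]
contact_force: [-0.4, 0.1, -0.3]
width: 0.0794
```

Emit:
jog_arm(increments=[{"translation": [0, 0, 0], "turn": 0}, {"translation": [0, 0, 0], "turn": 0}, {"translation": [0, 0, 0], "turn": 0}, {"translation": [0, 0, 0], "turn": 0}, {"translation": [0, 0, 0], "turn": 0}, {"translation": [0, 0, 0], "turn": 0}, {"translation": [0, 0, 0], "turn": 0}, {"translation": [0, 0, 0], "turn": 0}], grip=-1, squeeze=10)

```text
clock: 53.28
eef_pos: [0.43, 0.3863, 0.008]
tool_rot: [[0.0, -0.812, -0.584], [-0.0, -0.584, 0.812], [-1.0, -0.0, -0.0]]
contact_force: [0.7, -1.0, 1.5]
width: 0.0436
```

Emit:
jog_arm(increments=[{"translation": [0, 0, 20], "turn": 0}, {"translation": [0, 0, 40], "turn": 0}, {"translation": [0, 0, 40], "turn": 0}, {"translation": [0, 0, 20], "turn": 0}, {"translation": [0, 0, 0], "turn": 0}], squeeze=14)

```text
clock: 53.9
eef_pos: [0.4305, 0.3868, 0.1294]
tool_rot: [[0.002, -0.812, -0.584], [0.002, -0.584, 0.812], [-1.0, -0.003, 0.0]]
contact_force: [0.5, -0.8, -1.4]
width: 0.0438
```

Emit:
jog_arm(increments=[{"translation": [16, -16, 0], "turn": -5.8}, {"translation": [16, -16, 0], "turn": -5.8}, {"translation": [16, -16, 0], "turn": -5.8}, {"translation": [16, -16, 0], "turn": -5.8}, {"translation": [16, -16, 0], "turn": -5.8}, {"translation": [16, -16, 0], "turn": -5.8}, {"translation": [17, -16, 0], "turn": -5.8}, {"translation": [17, -16, 0], "turn": -5.8}, {"translation": [17, -16, 0], "turn": -5.8}, {"translation": [17, -16.5, 0], "turn": -6}])

```text
clock: 55.15
eef_pos: [0.595, 0.2247, 0.1278]
tool_rot: [[-0.0, -0.922, 0.388], [-0.0, 0.388, 0.922], [-1.0, -0.0, -0.0]]
contact_force: [0.2, -0.1, -0.1]
width: 0.0441
```

Emit:
jog_arm(increments=[{"translation": [0, 0, 0], "turn": 0}, {"translation": [0, 0, -30], "turn": 0}, {"translation": [0, 0, -20], "turn": 0}, {"translation": [0, 0, -10], "turn": 0}, {"translation": [0, 0, 0], "turn": 0}, {"translation": [0, 0, 0], "turn": 0}, {"translation": [0, 0, 0], "turn": 0}])

```text
clock: 56.02
eef_pos: [0.5944, 0.2261, 0.0688]
tool_rot: [[0.001, -0.924, 0.382], [0.0, 0.382, 0.924], [-1.0, -0.001, 0.001]]
contact_force: [-0.5, 0.0, -0.4]
width: 0.0438
```

Emit:
jog_arm(increments=[{"translation": [0, 0, -7], "turn": 0}, {"translation": [0, 0, -3], "turn": 0}, {"translation": [0, 0, 0], "turn": 0}, {"translation": [0, 0, -2], "turn": 0}, {"translation": [0, 0, 0], "turn": 0}, {"translation": [0, 0, 0], "turn": 0}])

```text
clock: 56.78
eef_pos: [0.594, 0.2258, 0.056]
tool_rot: [[0.0, -0.924, 0.382], [-0.0, 0.382, 0.924], [-1.0, -0.0, -0.0]]
contact_force: [-0.6, -0.9, -0.5]
width: 0.0441
```

Emit:
jog_arm(increments=[{"translation": [0, 0, 0], "turn": 0}, {"translation": [0, 0, 0], "turn": 0}, {"translation": [0, 0, 0], "turn": 0}, {"translation": [0, 0, 0], "turn": 0}, {"translation": [0, 0, 20], "turn": 0}, {"translation": [0, 0, 40], "turn": 0}, {"translation": [0, 0, 40], "turn": 0}, {"translation": [0, 0, 40], "turn": 0}, {"translation": [0, 0, 0], "turn": 0}], grip=0.6)

```text
clock: 57.9
eef_pos: [0.5959, 0.2274, 0.2009]
tool_rot: [[0.007, -0.924, 0.382], [0.004, 0.382, 0.924], [-1.0, -0.005, 0.006]]
contact_force: [0.2, -0.3, -0.4]
width: 0.0704
```

Emit:
jog_arm(increments=[{"translation": [-14, -44, 0], "turn": -5}, {"translation": [-14, -44, 0], "turn": -5}, {"translation": [-14, -44, 0], "turn": -5}, {"translation": [-14, -44, 0], "turn": -5}, {"translation": [-14, -44, 0], "turn": -5}, {"translation": [-14, -44, 0], "turn": -5}, {"translation": [-14, -44, 0], "turn": -5}, {"translation": [-14, -44, 0], "turn": -5}, {"translation": [-14, -44, 0], "turn": -5}, {"translation": [-14, -44, 0], "turn": -5}])

```text
clock: 59.15
eef_pos: [0.453, -0.2155, 0.196]
tool_rot: [[-0.001, -0.299, 0.954], [-0.0, 0.954, 0.299], [-1.0, 0.0, -0.001]]
contact_force: [0.1, -0.1, -0.1]
width: 0.0708
```

Emit:
jog_arm(increments=[{"translation": [-10, -44, 0], "turn": -5}, {"translation": [-10, -44, 0], "turn": -5}, {"translation": [0, -30, 0], "turn": 0}, {"translation": [0, 0, 0], "turn": 0}])

```text
clock: 59.65
eef_pos: [0.4328, -0.3347, 0.1956]
tool_rot: [[-0.001, -0.126, 0.992], [-0.001, 0.992, 0.126], [-1.0, -0.001, -0.001]]
contact_force: [0.3, 0.1, -0.6]
width: 0.0703
```

```bash
python3 - <<'E'
from ov import *
g=grab_frame("scene");f=grab_frame("top")
F=f['image'].astype(float);G=g['image'].astype(float)
cv2.imwrite('pics/ft.png',f['image'][:,:,::-1]);cv2.imwrite('pics/fs.png',g['image'][:,:,::-1])
print(F[108,405],F[130,210])
a=cv2.resize(g['image'][160:300,180:300],None,fx=3.3,fy=3.3,interpolation=cv2.INTER_CUBIC)
b=cv2.resize(g['image'][160:300,360:480],None,fx=3.3,fy=3.3,interpolation=cv2.INTER_CUBIC)
cv2.imwrite('pics/f2.png',np.hstack([a,b])[:,:,::-1])
a=cv2.resize(f['image'][70:170,350:450],None,fx=4,fy=4,interpolation=cv2.INTER_CUBIC)
b=cv2.resize(f['image'][80:180,165:265],None,fx=4,fy=4,interpolation=cv2.INTER_CUBIC)
cv2.imwrite('pics/f3.png',np.hstack([a,b])[:,:,::-1])
E
```

```text
[145. 141.  95.] [182. 188. 126.]
```

View pics/ft.png

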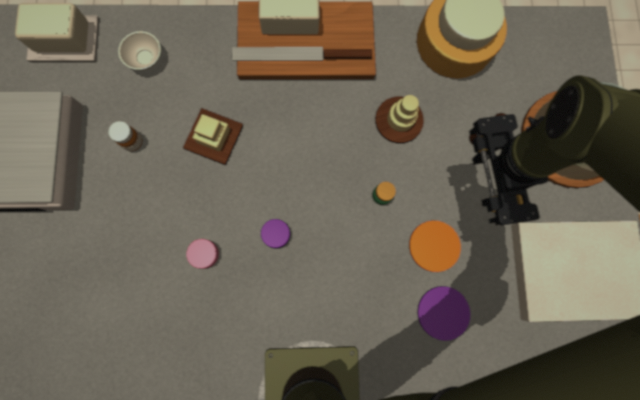

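View pics/f2.png

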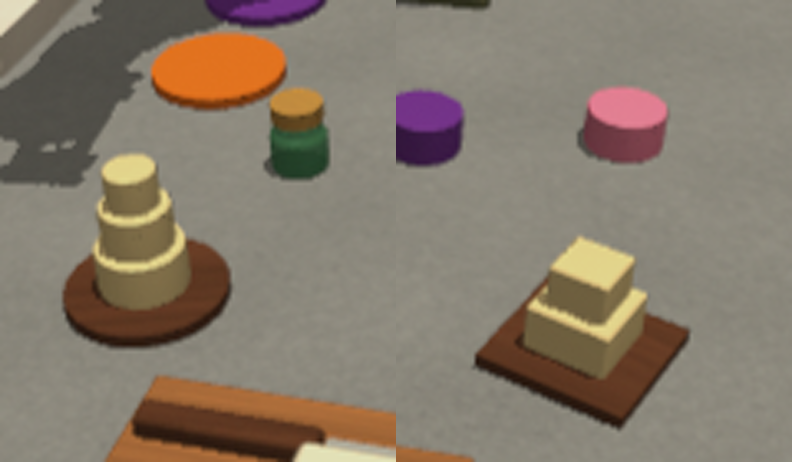

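View pics/f3.png

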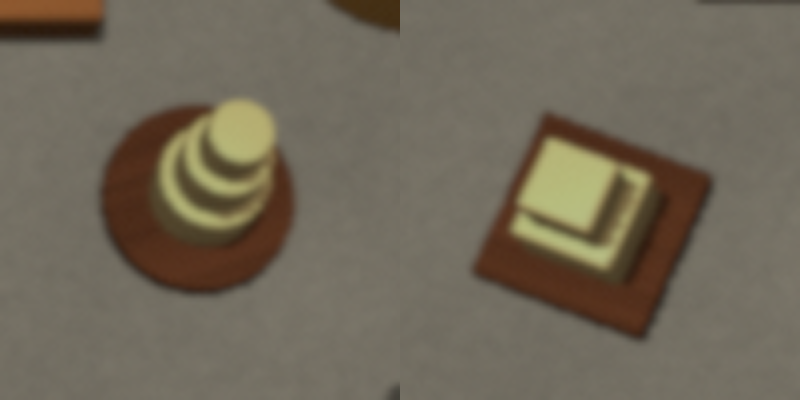

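Both towers stand and the jar at top pixel (385,193) has not moved. Last numeric check of the centring.

```bash
python3 - <<'E'
from ov import *
g=grab_frame("scene");f=grab_frame("top")
F=f['image'].astype(float);G=g['image'].astype(float)
for t in(140,150,160):
    print('small top',contour_center(f,F[:,:,1],t,(410,102),.1115)[0])
for t in(160,175,190): print('small scene',contour_center(g,G[:,:,1],t,(219,211),.1115)[0])
for F_,n,s in((F,f,(208,126)),(G,g,(419,238))):
    for t in ((140,150,160) if n is f else (165,180,190)):
        _,P=contour_center(n,F_[:,:,1],t,s,.0795);print('sq small',cv2.minAreaRect(P.astype(np.float32)))
S=[('square_board',(.5945,.2242,np.radians(67.5)),0),('square_large',(.5945,.2242,np.radians(67.5)),.012),('square_small',(.5945,.2242,np.radians(67.5)),.048)]
overlay(f,S,(165,90,265,180),'pics/h1.png',7)
print(backproj(f,(385,193),.06))
E
```

```text
small top (614.5, -214.1, 46.7, 77.5)
small top (633.2, -228.0, 34.0, 34.4)
small top (633.0, -227.9, 32.0, 32.5)
small scene (628.4, -228.7, 36.3, 38.4)
small scene (628.8, -228.5, 35.2, 36.0)
small scene (629.0, -228.4, 33.3, 34.2)
sq small ((595.1295776367188, 224.08981323242188), (41.7794075012207, 42.030029296875), 67.49884796142578)
sq small ((595.1296997070312, 224.18162536621094), (40.712833404541016, 41.048423767089844), 67.7557373046875)
sq small ((595.1004028320312, 224.08746337890625), (39.33662033081055, 39.73234558105469), 67.30768585205078)
sq small ((590.6912841796875, 225.79916381835938), (42.66191482543945, 44.32701873779297), 67.3852310180664)
sq small ((590.7728881835938, 225.83499145507812), (41.5014533996582, 42.29866409301758), 67.41057586669922)
sq small ((590.7553100585938, 225.89712524414062), (40.642208099365234, 40.829551696777344), 67.19621276855469)
[ 0.43964539 -0.1725615   0.06      ]
```

View pics/h1.png

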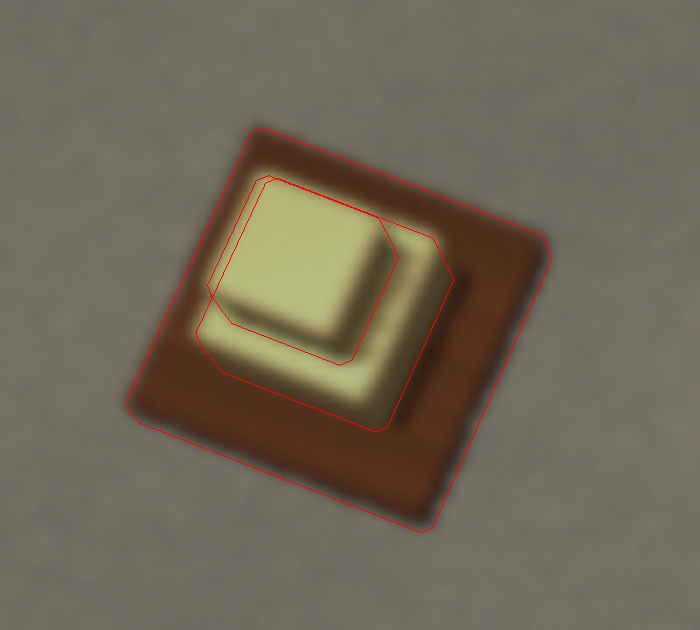

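All stacks are centred to within about 1–2 mm, so I'm handing in.

```bash
python3 -c "
from cell import *
print(observe()['clock'],observe()['contact_force']); print(sign_off())"
```

```text
59.85 [-0.08206892 -0.0671551   0.46074038]
the job is handed in; nothing more can be done
None
```

Both towers are built and the job was handed in at about 60 s of the 128 s allowed. I centred each cheese with two crossed grips before carrying it: the round ones large, medium, then small, followed by the large and small squares. I left the pickle jar and the look-alikes alone.

**Last checks:**
- **Round tower:** in each camera, the three cheeses are within about 1 mm of one another. The tower is about 2 mm off the middle of the round board.
- **Square tower:** the two square cheeses lie parallel to their board, to about 1°, and both sit about 1–2 mm from its middle.
- **Jar and gripper:** the jar still stands where it was. The gripper was open and well clear of both towers.

**One disagreement:** the two cameras differ by a constant 4–8 mm in absolute x, depending on which edges I measured. I used the gripper's own position as the reference and trusted only offsets measured within a single picture. This leaves about 2 mm of uncertainty in how well each tower is centred on its board.

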